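Stack the sample trays on the shaker, clamp and start

TASK

Put all the sample trays in one stack on the shaker platform, lengthwise between the fixed fence and the clamp pad, each tray turned half a turn from the one below so that it rests on that tray's ledges and does not nest into it. Then screw the clamp knob clockwise, several turns, all the way to its stop so that the bottom tray is held, and only then press the start button fully down. Leave the bottle, the wash bottle and the jar where they are.

Things in the scene. Friction and masses are not known exactly. Their poses are not given: they have to be found in the camera images.
- tray_a_mid (a point): grey stack-nest tray, 120 long (its x) x 58 wide (y) x 50 mm high, 160 g; all trays alike, any order, 2 or 3 present (None = absent). Point: its centre, 25 mm above the underside. Deck 22 to 26 mm up; side walls 3 mm thick, 22 to 50 mm up: pinch across the 58 mm width at mid length, 34 to 42 mm up, to stay clear of a tray below. A finger lip sticks out 8 mm at the +x end of the rim.
- tray_b_mid (a point): tray like tray_a, same point and axes. Feet of every tray: four, 22 mm high, 12 x 9 mm, at x = -45 and x = +20 mm, y = +-16.5 mm. Ledges of every tray: four, inside the side walls, tops 40 mm up (10 mm below the rim), 16 mm long in x, at x = +45 and x = -20 mm. A fixed row of small vials stands along the middle, below the rim.
- tray_c_mid (a point): tray like tray_a, same point and axes. Set on another tray the same way round, a tray's feet go down between the ledges and it nests (only 28 mm higher). Set half a turn round, centres above each other, its feet rest on the ledges (40 mm higher, feet 10 mm inside the rim with 5 mm play each way).
- shaker: grey bench shaker, fixed; place and yaw vary. Origin: centre of its underside on the bench, z up, long side along its y (310 mm). Platform top 80 mm up, 170 mm along x. Control ledge in front (x = -155 to -85 mm), 50 mm high. Two curbs 11 mm high flank the stack place at x = +-39 mm. Steel fence at the -y end: inner face y = -128 mm, 34 mm high. Knob axis at x = 0, y = +105 mm, on a block 60 x 50 mm, 120 mm up.
- pad_face (a point): centre of the face of the clamp pad (70 mm along the shaker's x, top 33 mm above the platform), which faces the fence from the +y side and moves towards it (-y) as the knob is screwed in. Gap fence to pad 141 mm when open, 114 mm fully screwed in when empty; the pad is sprung, about 1.8 N/mm.
- stack_place (a point): on the platform top, axes as the shaker's, 60 mm from the fence: under the bottom tray's centre when its end touches the fence. The trays' long axis lies along this y, either way round. Open, the clamp leaves 21 mm of room: set the bottom tray about 10 mm towards +y of this point; the clamp later pushes it to the fence. Four guide posts (8 mm thick, 85 mm high) stand at x = +-43, y = -42 and +62 mm.
- clamp_knob (a joint): turn of the clamp knob, rad: 0 = clamp fully open, grows clockwise seen from above, 18.85 (three turns) = at its stop, clamp tight. The knob stays where it is left (friction about 0.06 N m), moves the pad 9 mm and sinks 2.5 mm per turn.
- knob_grip (a point): centre of the black round knurled clamp knob, on its upright axis, half-way up; knob 40 mm diameter, 30 mm high, can be gripped at any yaw from above and turned about the vertical. It sinks 2.5 mm per turn as it is screwed in.
- start (a joint): travel of the start button, m: 0 up, 0.006 fully down (about 4 N); springs back.
- start_top (a point): centre of the top of the round grey start button (26 mm diameter) on the control ledge of the shaker, facing up.
- reagent_bottle: bystander: glass bottle, 76 mm diameter, 170 mm high, with a screw cap; origin under its centre. Leave it.
- wash_bottle: bystander: white squeeze bottle with a spout, 68 mm diameter, 200 mm high, spout 75 mm towards its x; origin under its centre. Leave it.
- sample_jar: bystander: wide low jar with a metal lid, 72 mm diameter, 68 mm high; origin under its centre. Leave it.
Mind the look-alikes: they are no part of the job. What is shaped like the part that bears tray_c_mid but purple is not meant.

How it is judged:
By the outcome, as a careful person would: the job done as asked, in the order asked, and still so for the second after the job is handed in, with the robot touching nothing.
Of tray_a, tray_b, tray_c only 2 to 3 are there at a start; the rules pass over those that are not, and their reading is None.
At some moment in a run one of tray_a, tray_b, tray_c may be knocked a few centimetres aside while the robot is not near it.
It also fails if it takes over 210 s, if anything falls off the work surface, if the arm or the gripper's body presses on something with over 40 N, if the wrist force passes 120 N, or if a joint passes its speed limit or range.

ROBOT

A 6-joint arm with a two-finger parallel gripper is mounted at the origin on the work surface. World frame = base frame: x ahead of the robot, y to its left, z up, the work surface at z = 0. Lengths are in m, angles in rad, forces in N, time in s.
With the tool pointing down it reaches from about 0.225 to 0.875 m from the base axis. Payload 3.4 kg.
Tool frame: the origin (TCP) lies at the very end of the fingers, on their centre line; the grasp point (between the pads) lies 19 mm behind it; z points along the fingers, x is the direction in which the jaws open and shut, and the axes are right-handed (so a half turn about z gives the same grasp; the last joint's range is limited). The gripper opens to 85 mm and grips with 20 to 120 N. Pads are 22 mm wide; open, the fingers measure 114 mm over their backs; the gripper's body (76 mm by 85 mm) begins 54 mm behind the grasp point. The pads swing forward as they close: fully open they stand 13 mm farther back than shut.
Start: joints at [-1.444, 0.276, 1.505, -0, 1.361, -0.121], TCP at [0.141, -0.557, 0.231] pointing down, gripper open.
Joint ranges: [-2.89, 2.89], [-0.75, 2.08], [0.22, 2.7], [-1.18, 4.32], [0.11, 2.71], [-2.7, 2.7]. Speed limits (rad/s): [2.57, 2.57, 3.14, 3.14, 3.14, 3.14].

INTERFACE

Orientations are given as a unit quaternion [w, x, y, z].
In Python, from rig import manip gives the robot as it stands.
- The arm moves only by the tool carry_out, never from a script. Its argument "series" is a list of rows, each a list of 2 entries, a list of its own where there are three numbers: the shift along the tool's x, y, z in mm, then the turn about the tool's z in degrees. A call has 1 to 10 rows; each row shifts and turns the pose as measured when the row begins, along the tool's axes as they then stand; what a row does not reach is not made up. A row lasts 1/12 s, in which the tool goes at most 41.7 mm and 7.16 degrees, less where a joint would pass 70% of its speed; a pose out of reach is approached as far as the arm can. A call is refused whole if a number of a shift passes 41.7 or a number of a turn 7.16, either way. A call with a gripper value outside its range is refused whole. "fingers" is the finger opening in mm, from 0 to 85.4, set as the call begins (left out, the last holds). The fingers move at their own pace and stop on an object; "squeeze" is the grip in N (left out, the last holds). Time passes only in rows, so rows that do not move let the fingers close. It gives the time, the measured TCP pose, the force and the opening at its end, in the units of the state.
- manip.get_state(): the state, without advancing time (a new reading comes with each control period).
- manip.get_image(name): name is "side" or "top"; returns a dict with "frame" (420x560x3 uint8, blue, green, red), "K" (3x3 intrinsics, pixels), "rvec" (rotation vector, rad) and "tvec" (3), from world to camera coordinates, as OpenCV has them. Camera axes: x right, y down, z forward; pixel columns grow to the right and rows downward; lengths in m; the calibration is good to about 2 mm. A picture is of the moment at which its call begins. There is no depth.
- manip.sign_off(): hands the job in, once; it reports no verdict.
The state is a dict: "clock": time; "qpos": joint angles; "qd": joint speeds; "effort": joint torques, N m; "position": TCP position; "ee_rot": TCP orientation; "contact_force": force on the tool from outside, world axes, zero at the start; "moment": the same for the moment, N m; "width": finger opening in m.
Only numpy, scipy, OpenCV 4.12 (cv2) and the standard library are available. Lean on these libraries where they do the work, as an engineer would, in place of code of your own. Each camera call takes 0.05 s, during which the arm holds its last target. There are 200 camera calls.

## Working session

There is one attempt and no reset: what is moved stays moved. The work goes in short steps, Python scripts to look and compute and a tool call to move; the robot and the scene stay as the last step left them, time stands still between calls to the robot, and variables do not carry over. Pictures are saved under pics/ and viewed, about 12 in all and at most 16, crops included, and the job is handed in when it is done.

Besides the shell and the picture viewer there is one more tool, called after "Request:" as a command line: name --argument value ..., lists and objects as JSON in quotes. carry_out: Moves the arm, as the interface text tells. Its arguments: {"type":"object","properties":{"series":{"type":"array","items":{"type":"array"}},"fingers":{"type":"number"},"squeeze":{"type":"number"}},"required":["series"]}

```bash
ls; mkdir -p pics
cat > h.py <<'E'
import numpy as np,cv2
from rig import manip
def cam(n):
    d=manip.get_image(n); return d
def ray(d,uv,z):
    R=cv2.Rodrigues(np.array(d["rvec"],float))[0];t=np.array(d["tvec"],float).ravel()
    o=-R.T@t; v=R.T@np.linalg.inv(d["K"])@np.array([uv[0],uv[1],1.])
    return o+v*(z-o[2])/v[2]
def proj(d,P):
    return cv2.projectPoints(np.array(P,float).reshape(-1,3),np.array(d["rvec"],float),np.array(d["tvec"],float),np.array(d["K"],float),None)[0].reshape(-1,2)
E
python3 - <<'E'
from h import *
s=manip.get_state();print(s)
for n in("top","side"):
    d=cam(n);cv2.imwrite(f"pics/{n}0.png",cv2.resize(d["frame"],(800,600),interpolation=cv2.INTER_CUBIC))
    R=cv2.Rodrigues(np.array(d["rvec"],float))[0];print(n,d["K"],-R.T@np.array(d["tvec"]).ravel(),R)
    import pickle;pickle.dump(d,open(f"{n}0.pkl","wb"))
E
```

```text
pics
{'clock': 0.0, 'qpos': array([-1.44398949e+00,  2.76612365e-01,  1.50617135e+00,  2.35533709e-05,
        1.36072411e+00, -1.20996137e-01]), 'qd': array([-0.00088083,  0.00075447,  0.00275731,  0.00053706,  0.0005152 ,
        0.0004376 ]), 'effort': array([-1.54896250e-03, -4.16770577e+01, -2.45807290e+01, -3.81626523e-04,
        1.09302480e-02,  1.39107900e-05]), 'position': array([ 0.14096744, -0.5568807 ,  0.2304146 ]), 'ee_rot': array([-6.83311090e-04,  7.89071834e-01, -6.14300191e-01, -6.70960393e-04]), 'contact_force': array([-0.21249421, -0.55247385, -0.24623173]), 'moment': array([ 0.02039098, -0.02705361,  0.00815669]), 'width': 0.08520305184193473}
top [[408.33238813   0.         282.02093056]
 [  0.         408.33238813 211.49265376]
 [  0.           0.           1.        ]] [0.51146842 0.110619   1.33898278] [[-0.01852022 -0.99981078  0.00595023]
 [-0.99770454  0.01809285 -0.06525558]
 [ 0.06513557 -0.00714512 -0.99785084]]
side [[450.00424306   0.         277.76878978]
 [  0.         450.00424306 205.11777297]
 [  0.           0.           1.        ]] [0.24820539 1.1285761  1.02623342] [[-0.95778023 -0.28748203  0.00333268]
 [-0.18542758  0.60883212 -0.77132358]
 [ 0.21971263 -0.73937645 -0.63643447]]
```

View pics/top0.png

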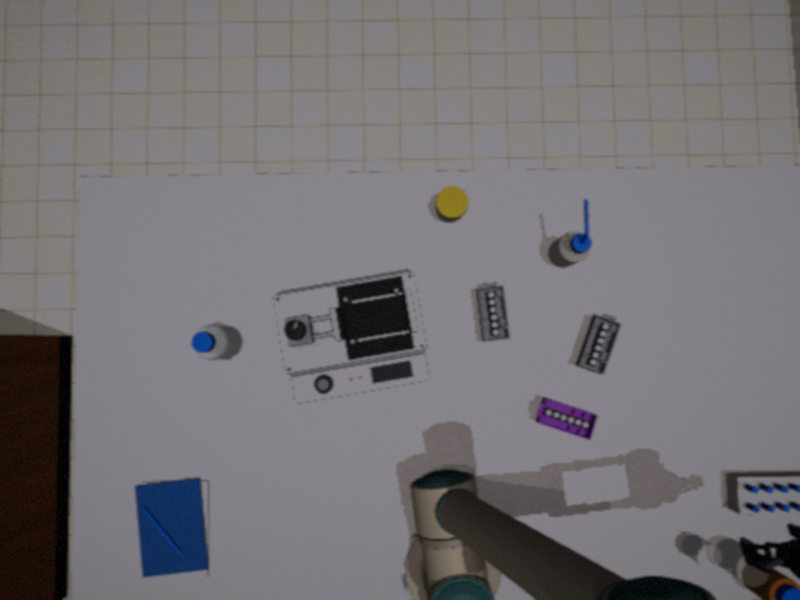

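View pics/side0.png

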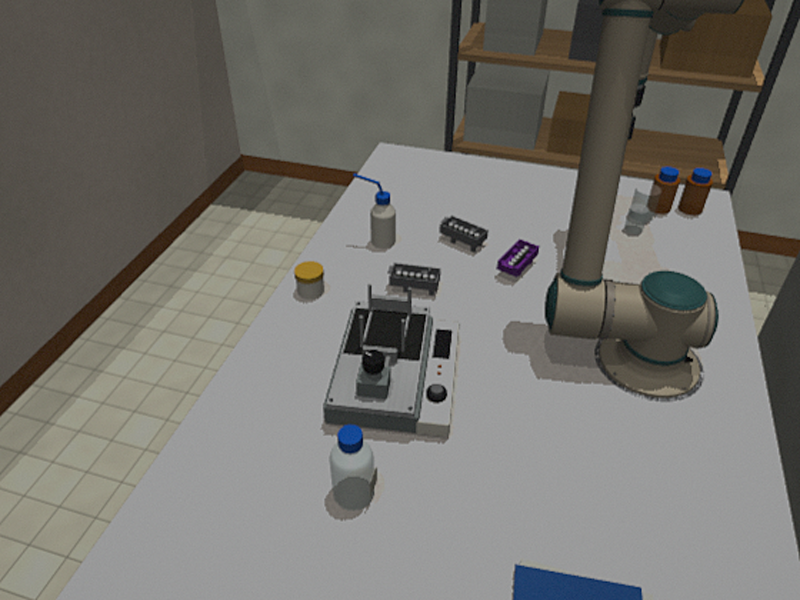

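Two grey trays in top view at about (492,312) and (598,343), purple look-alike at (567,418). The shaker's at (350,335), knob (297,328), start button (324,384), with the fence at the right. Enlarging to measure.

Run:
```python
from h import *
import pickle
d=pickle.load(open("top0.pkl","rb"));f=d["frame"][180:290,185:315]
f=cv2.convertScaleAbs(cv2.resize(f,None,fx=5.5,fy=5.5,interpolation=cv2.INTER_CUBIC),alpha=1.5,beta=20);cv2.imwrite("pics/c1.png",f)
f=d["frame"][190:270,325:445]
f=cv2.convertScaleAbs(cv2.resize(f,None,fx=6.5,fy=6.5,interpolation=cv2.INTER_CUBIC),alpha=1.5,beta=20);cv2.imwrite("pics/c2.png",f)
```

```text
(no output)
```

View pics/c1.png

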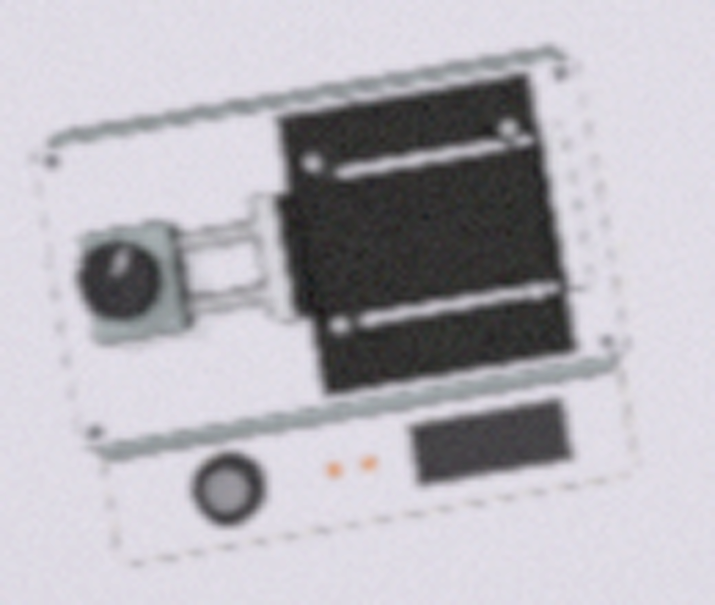

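View pics/c2.png

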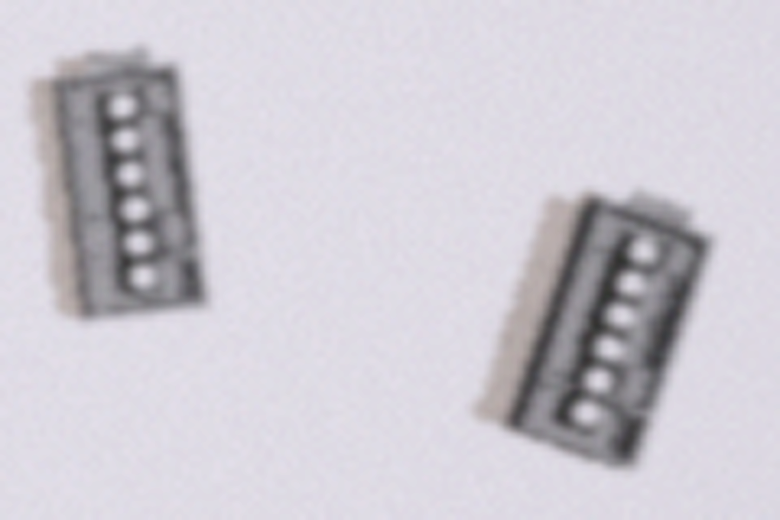

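The bolts, knob, button, and tray corners are clear in the crops. Trays' lips are both at the image-top (+x world) end. Converting to positions.

```bash
cat > m.py <<'E'
from h import *
import pickle
d=pickle.load(open("top0.pkl","rb"))
def P(x,y,z,s,x0,y0): return ray(d,((x+.5)/s-.5+x0,(y+.5)/s-.5+y0),z)
S=lambda x,y,z:P(x,y,z,5.5,185,180)
T=lambda x,y,z:P(x,y,z,6.5,325,190)
b=[S(*p,.083) for p in((52,160),(560,72),(95,432),(607,342))]
c=np.mean(b,0);ey=(b[0]-b[1]+b[2]-b[3])[:2];ey/=np.linalg.norm(ey);ex=np.array([ey[1],-ey[0]])
yaw=np.arctan2(ex[1],ex[0]);print("shaker",c,np.degrees(yaw))
def loc(p): p=np.array(p[:2])-c[:2];return np.round(1000*np.array([p@ex,p@ey]),1)
def W(x,y): return c[:2]+(x*ex+y*ey)/1000
if __name__=="__main__":
    for n,p in dict(knob=S(122,280,.152),button=S(228,490,.062),p1=S(313,162,.165),p2=S(508,128,.165),p3=S(340,325,.165)).items(): print(n,p.round(4),loc(p))
    print("stack",W(0,-68),"knob nominal",W(0,105))
    for n,q in dict(t1=((55,80),(178,68),(207,303),(82,318)),t2=((588,195),(712,240),(632,465),(508,425))).items():
        q=[T(*p,.05) for p in q];m=np.mean(q,0);a=(q[0]+q[1]-q[2]-q[3])[:2]
        print(n,m.round(4),"L",np.linalg.norm(a)/2,"W",np.linalg.norm(q[0]-q[1]),"yaw",np.degrees(np.arctan2(a[1],a[0])))
    e=pickle.load(open("side0.pkl","rb"))
E
python3 m.py
```

```text
shaker [0.55331007 0.21806014 0.083     ] 8.862475467020232
knob [0.5377 0.3214 0.152 ] [  0.5 104.5]
button [0.4202 0.2784 0.062 ] [-122.3   80.2]
p1 [0.5973 0.2188 0.165 ] [43.6 -6.1]
p2 [0.6133 0.1164 0.165 ] [  43.6 -109.7]
p3 [0.5118 0.2058 0.165 ] [-42.9  -5.8]
stack [0.56378638 0.15087199] knob nominal [0.53713343 0.32180654]
t1 [ 0.5679 -0.0962  0.05  ] L 0.11584295255867735 W 0.060418227803033187 yaw 5.125012291370697
t2 [ 0.4961 -0.3273  0.05  ] L 0.11764576923394057 W 0.06386254424458848 yaw -21.620436312524436
```

```bash
cat > go.py <<'E'
import sys
from h import *
def plan(tx,ty,tz,yaw,step=38,turn=7):
    s=manip.get_state();p=np.array(s["position"])*1000;w,x,y,z=s["ee_rot"]
    psi=np.degrees(np.arctan2(2*(x*y+w*z),1-2*(y*y+z*z)))
    print("t %.1f"%s["clock"],"p",p.round(1),"yaw %.2f"%psi,"F",s["contact_force"].round(1),"w %.1f"%(s["width"]*1e3),"q6 %.1f"%np.degrees(s["qpos"][5]),"q",s["ee_rot"].round(3))
    D=np.array([tx,ty,tz])-p;dy=(yaw-psi+180)%360-180
    n=int(max(np.ceil(np.linalg.norm(D)/step),np.ceil(abs(dy)/turn),1))
    for i in range(n):
        a=np.radians(psi+dy*(i)/n);c,q=np.cos(a),np.sin(a);st=D/n
        print([[round(float(c*st[0]+q*st[1]),1),round(float(q*st[0]-c*st[1]),1),round(float(-st[2]),1)],round(-dy/n,2)],end=",")
    print()
if __name__=="__main__": plan(*map(float,sys.argv[1:]))
E
python3 go.py 568 -96 150 -84.9
```

```text
t 0.1 p [ 141.  -556.9  230.5] yaw -75.80 F [ 0.6  0.4 -0.1] w 85.5 q6 -6.9 q [-0.001  0.789 -0.614 -0.001]
[[-20.1, -31.0, 4.7], np.float64(0.54)],[[-20.4, -30.8, 4.7], np.float64(0.54)],[[-20.7, -30.6, 4.7], np.float64(0.54)],[[-21.0, -30.4, 4.7], np.float64(0.54)],[[-21.3, -30.2, 4.7], np.float64(0.54)],[[-21.5, -30.0, 4.7], np.float64(0.54)],[[-21.8, -29.8, 4.7], np.float64(0.54)],[[-22.1, -29.6, 4.7], np.float64(0.54)],[[-22.4, -29.4, 4.7], np.float64(0.54)],[[-22.7, -29.2, 4.7], np.float64(0.54)],[[-22.9, -29.0, 4.7], np.float64(0.54)],[[-23.2, -28.8, 4.7], np.float64(0.54)],[[-23.5, -28.6, 4.7], np.float64(0.54)],[[-23.7, -28.3, 4.7], np.float64(0.54)],[[-24.0, -28.1, 4.7], np.float64(0.54)],[[-24.3, -27.9, 4.7], np.float64(0.54)],[[-24.5, -27.7, 4.7], np.float64(0.54)],
```

Request:
carry_out --series '[[[-20, -31, 0], 0.5], [[-20, -31, 0], 0.5], [[-21, -31, 0], 0.5], [[-21, -30, 0], 0.5], [[-21, -30, 0], 0.5], [[-21, -30, 0], 0.5], [[-22, -30, 5], 0.5], [[-22, -30, 5], 0.5], [[-22, -29, 5], 0.5], [[-23, -29, 5], 0.5]]' --fingers 85

```text
clock: 0.93
position: [0.3967, -0.2821, 0.2054]
ee_rot: [0.0, 0.755, -0.655, -0.002]
contact_force: [-0.0, -1.7, 0.1]
width: 0.0851
```

```bash
python3 go.py 568 -96 130 -84.9
```

```text
t 0.9 p [ 396.7 -282.1  205.4] yaw -81.90 F [-0.  -1.7  0.1] w 85.1 q6 38.3 q [ 0.     0.755 -0.655 -0.002]
[[-22.9, -28.0, 10.8], np.float64(0.43)],[[-23.1, -27.8, 10.8], np.float64(0.43)],[[-23.3, -27.6, 10.8], np.float64(0.43)],[[-23.5, -27.5, 10.8], np.float64(0.43)],[[-23.7, -27.3, 10.8], np.float64(0.43)],[[-23.9, -27.1, 10.8], np.float64(0.43)],[[-24.1, -26.9, 10.8], np.float64(0.43)],
```

Request:
carry_out --series '[[[-23, -28, 11], 0.5], [[-23, -28, 11], 0.5], [[-23, -27.5, 11], 0.5], [[-23.5, -27.5, 11], 0.5], [[-23.5, -27.5, 11], 0.5], [[-24, -27, 11], 0.5], [[-24, -27, 11], 0], [[0, 0, 0], 0]]'

```text
clock: 1.6
position: [0.5782, -0.0803, 0.1219]
ee_rot: [-0.0, 0.739, -0.674, -0.003]
contact_force: [0.1, 0.2, -0.1]
width: 0.0848
```

```bash
python3 go.py 568 -96 60 -84.9
python3 - <<'E'
from h import *
import pickle
t=cam("top");s=cam("side");pickle.dump((t,s),open("1.pkl","wb"))
a=cv2.resize(t["frame"][160:290,320:450],(500,500),interpolation=cv2.INTER_CUBIC)
# side crop around tray1
u=proj(s,[.568,-.096,.05])[0].astype(int);print(u)
b=cv2.resize(s["frame"][u[1]-70:u[1]+30,u[0]-30:u[0]+70],(300,300),interpolation=cv2.INTER_CUBIC)
o=np.zeros((500,800,3),np.uint8);o[:,:500]=a;o[:300,500:]=b;cv2.imwrite("pics/g1.png",o)
E
```

```text
t 1.6 p [578.2 -80.3 121.9] yaw -84.77 F [ 0.1  0.2 -0.1] w 84.8 q6 69.9 q [-0.     0.739 -0.674 -0.003]
[[7.4, 5.8, 30.9], np.float64(0.07)],[[7.4, 5.8, 30.9], np.float64(0.07)],
[289 190]
```

View pics/g1.png

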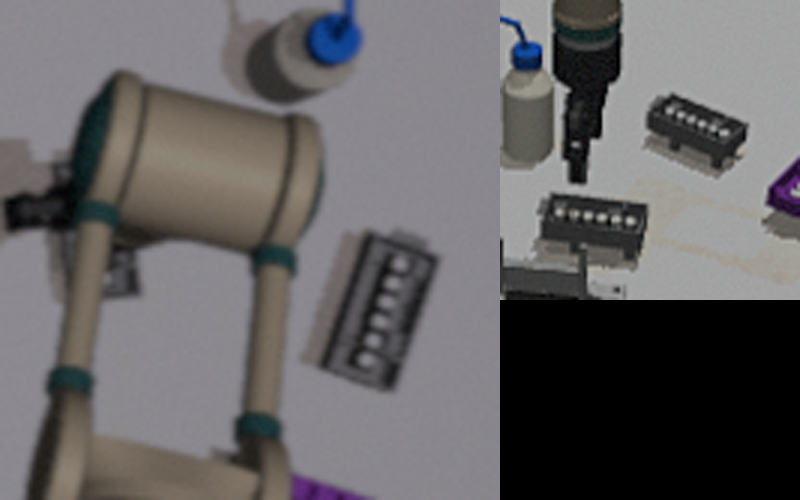

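Both trays unmoved; the gripper is above tray 1 (slight overshoot). Correct, then descend.

Request:
carry_out --series '[[[7.5, 6, 0], 0], [[7, 5.5, 0], 0], [[0, 0, 0], 0]]'

```text
clock: 1.95
position: [0.5621, -0.1026, 0.1235]
ee_rot: [0.003, 0.738, -0.675, -0.003]
contact_force: [0.0, 0.5, -1.1]
width: 0.0852
```

```bash
python3 go.py 568 -96 18 -84.9 25
```

```text
t 1.9 p [ 562.1 -102.6  123.5] yaw -84.84 F [ 0.   0.5 -1.1] w 85.2 q6 67.7 q [ 0.003  0.738 -0.675 -0.003]
[[-1.2, -1.3, 21.1], np.float64(0.01)],[[-1.2, -1.3, 21.1], np.float64(0.01)],[[-1.2, -1.3, 21.1], np.float64(0.01)],[[-1.2, -1.3, 21.1], np.float64(0.01)],[[-1.2, -1.3, 21.1], np.float64(0.01)],
```

Request:
carry_out --series '[[[-6, -6, 0], 0], [[0, 0, 0], 0], [[0, 0, 25], 0], [[0, 0, 25], 0], [[0, 0, 20], 0], [[0, 0, 0], 0], [[0, 0, 0], 0]]'

```text
clock: 2.53
position: [0.5686, -0.1023, 0.0571]
ee_rot: [0.0, 0.735, -0.678, 0.002]
contact_force: [-0.2, -0.6, 0.1]
width: 0.0849
```

```bash
python3 go.py 568 -96 18 -84.9 25
```

```text
t 2.5 p [ 568.6 -102.3   57.1] yaw -85.45 F [-0.2 -0.6  0.1] w 84.9 q6 68.6 q [ 0.     0.735 -0.678  0.002]
[[-3.2, 0.0, 19.5], np.float64(-0.27)],[[-3.2, 0.0, 19.5], np.float64(-0.27)],
```

Request:
carry_out --series '[[[-6, 0, 0], 0], [[0, 0, 0], 0], [[0, 0, 0], 0]]'

```text
clock: 2.78
position: [0.5695, -0.0965, 0.0599]
ee_rot: [-0.0, 0.734, -0.679, 0.004]
contact_force: [-0.5, 0.7, 1.2]
width: 0.0851
```

Request:
carry_out --series '[[[0, 0, 0], 0]]'

```text
clock: 2.87
position: [0.5702, -0.0965, 0.061]
ee_rot: [-0.001, 0.734, -0.679, 0.005]
contact_force: [0.2, -0.2, 0.8]
width: 0.0847
```

Request:
carry_out --series '[[[0, 0, 0], 0], [[0, 0, 0], 0], [[0, 0, 0], 0]]'

```text
clock: 3.12
position: [0.5716, -0.0966, 0.0632]
ee_rot: [-0.002, 0.735, -0.679, 0.007]
contact_force: [-0.2, 0.1, -0.4]
width: 0.0848
```

```bash
python3 go.py 568 -96 18 -84.9 25
```

```text
t 3.1 p [571.6 -96.6  63.2] yaw -85.46 F [-0.2  0.1 -0.4] w 84.8 q6 69.2 q [-0.002  0.735 -0.679  0.007]
[[-0.4, 1.8, 22.6], np.float64(-0.28)],[[-0.5, 1.8, 22.6], np.float64(-0.28)],
```

```bash
python3 - <<'E'
s=open('go.py').read()
s=s.replace('''"q",s["ee_rot"].round(3))''','''"zax mrad",(np.array([2*(x*z+w*y),2*(y*z-w*x)])*1e3).round(1),"qd",s["qd"].round(3))''').replace("round(-dy/n,2)","round(float(-dy/n),2)")
open('go.py','w').write(s)
E
python3 go.py 568 -96 18 -84.9 25
```

```text
t 3.1 p [571.6 -96.6  63.2] yaw -85.46 F [-0.2  0.1 -0.4] w 84.8 q6 69.2 zax mrad [12.6 -6.8] qd [ 0.    -0.005 -0.003 -0.001  0.002 -0.002]
[[-0.4, 1.8, 22.6], -0.28],[[-0.5, 1.8, 22.6], -0.28],
```

Request:
carry_out --series '[[[0, 3, 25], 0], [[0, 2, 19], 0]]'

```text
clock: 3.28
position: [0.5719, -0.0985, 0.0231]
ee_rot: [-0.005, 0.735, -0.678, 0.012]
contact_force: [-1.3, 0.3, -0.3]
width: 0.0848
```

```bash
python3 go.py 568 -96 18 -84.9 25
```

```text
t 3.3 p [571.9 -98.5  23.1] yaw -85.45 F [-1.3  0.3 -0.3] w 84.8 q6 69.0 zax mrad [ 24.5 -10.2] qd [-0.014  0.221  0.217  0.002 -0.552 -0.014]
[[-2.8, 3.7, 5.1], -0.55],
```

Request:
carry_out --series '[[[-2, 5, 1], 0], [[0, 2, 1], 0]]'

```text
clock: 3.45
position: [0.5626, -0.0966, 0.0183]
ee_rot: [-0.003, 0.735, -0.678, 0.01]
contact_force: [-0.8, 0.7, -0.7]
width: 0.0851
```

```bash
python3 go.py 568 -96 18 -84.9 25
```

```text
t 3.5 p [562.6 -96.6  18.3] yaw -85.46 F [-0.8  0.7 -0.7] w 85.1 q6 69.0 zax mrad [19.4 -8.7] qd [-0.021  0.011  0.066 -0.004 -0.078 -0.016]
[[-0.2, -5.4, 0.3], -0.56],
```

Request:
carry_out --series '[[[0, -4, 1], 0], [[0, 0, 0.5], 0]]'

```text
clock: 3.62
position: [0.5664, -0.0962, 0.0176]
ee_rot: [-0.003, 0.735, -0.679, 0.01]
contact_force: [0.7, 1.1, 1.6]
width: 0.085
```

Request:
carry_out --series '[[[0, 0, 0.7], 0], [[0, 0, 0.7], 0], [[0, 0, 0.7], 0], [[0, 0, 0.7], 0], [[0, 0, 0.7], 0]]' --fingers 50 --squeeze 50

```text
clock: 4.03
position: [0.5686, -0.097, 0.0182]
ee_rot: [-0.004, 0.735, -0.678, 0.012]
contact_force: [-2.2, 0.2, 6.6]
width: 0.0576
```

```bash
python3 go.py 568 -96 150 -84.9 25
```

```text
t 4.0 p [568.6 -97.   18.2] yaw -85.41 F [-2.2  0.2  6.6] w 57.6 q6 69.1 zax mrad [ 24.  -10.8] qd [ 0.002  0.     0.003  0.001 -0.003 -0.001]
[[-0.2, 0.1, -22.0], -0.09],[[-0.2, 0.1, -22.0], -0.09],[[-0.2, 0.1, -22.0], -0.09],[[-0.2, 0.1, -22.0], -0.09],[[-0.2, 0.1, -22.0], -0.09],[[-0.2, 0.1, -22.0], -0.09],
```

Request:
carry_out --series '[[[0, 0, -20], 0], [[0, 0, -35], 0], [[0, 0, -38], 0], [[0, 0, -38], 0], [[0, 0, -38], 0], [[0, 0, -15], 0]]'

```text
clock: 4.53
position: [0.5605, -0.0937, 0.202]
ee_rot: [-0.001, 0.735, -0.678, 0.005]
contact_force: [0.9, 0.3, -1.5]
width: 0.057
```

```bash
python3 -c "
from m import W
print(W(0,-58))"; python3 go.py 562 161 235 8.9 25 6.5
```

```text
shaker [0.55331007 0.21806014 0.083     ] 8.862475467020232
[0.56224575 0.1607526 ]
t 4.5 p [560.5 -93.7 202. ] yaw -85.44 F [ 0.9  0.3 -1.5] w 57.0 q6 69.1 zax mrad [ 8.8 -5.4] qd [ 0.001 -0.108 -0.245  0.003  0.397  0.001]
[[-16.9, -1.5, -2.2], -6.29],[[-16.7, -3.3, -2.2], -6.29],[[-16.2, -5.1, -2.2], -6.29],[[-15.5, -6.8, -2.2], -6.29],[[-14.7, -8.5, -2.2], -6.29],[[-13.7, -10.1, -2.2], -6.29],[[-12.5, -11.5, -2.2], -6.29],[[-11.2, -12.8, -2.2], -6.29],[[-9.7, -13.9, -2.2], -6.29],[[-8.1, -14.9, -2.2], -6.29],[[-6.4, -15.7, -2.2], -6.29],[[-4.7, -16.3, -2.2], -6.29],[[-2.8, -16.7, -2.2], -6.29],[[-1.0, -16.9, -2.2], -6.29],[[0.9, -17.0, -2.2], -6.29],
```

Request:
carry_out --series '[[[-15, 0, -10], -6.3], [[-17, -3, -10], -6.3], [[-16, -5, -5], -6.3], [[-15.5, -7, -2], -6.3], [[-15, -8.5, -2], -6.3], [[-14, -10, -2], -6.3], [[-12.5, -11.5, -2], -6.3], [[-11, -13, -2], -6.3], [[-10, -14, -2], -6.3], [[-8, -15, 0], -6.3]]'

```text
clock: 5.37
position: [0.559, 0.0783, 0.2436]
ee_rot: [0.003, 0.985, -0.172, 0.012]
contact_force: [0.4, 0.9, -3.0]
width: 0.0574
```

```bash
python3 go.py 562 161 235 8.9 25 6.5
```

```text
t 5.4 p [559.   78.3 243.6] yaw -19.82 F [ 0.4  0.9 -3. ] w 57.4 q6 21.2 zax mrad [23.  -9.4] qd [ 0.39   0.042 -0.031 -0.008 -0.003 -0.988]
[[-5.0, -15.8, 1.7], -5.74],[[-3.4, -16.2, 1.7], -5.74],[[-1.8, -16.5, 1.7], -5.74],[[-0.1, -16.6, 1.7], -5.74],[[1.5, -16.5, 1.7], -5.74],
```

Request:
carry_out --series '[[[-5, -15, 0], -5.7], [[-3, -15, 0], -5.7], [[-2, -15, 0], -5.7], [[0, -15, 0], -5.7], [[1, -10, 0], -4], [[0, 0, 0], 0]]'

```text
clock: 5.87
position: [0.5593, 0.1573, 0.2399]
ee_rot: [0.004, 0.997, 0.076, 0.01]
contact_force: [0.5, 0.7, -1.8]
width: 0.0573
```

```bash
python3 go.py 562 161 180 8.9 25 6.5
```

```text
t 5.9 p [559.3 157.3 239.9] yaw 8.74 F [ 0.5  0.7 -1.8] w 57.3 q6 0.6 zax mrad [20.  -6.4] qd [-0.001  0.001  0.013 -0.027 -0.004  0.03 ]
[[1.1, -1.1, 20.0], -0.05],[[1.1, -1.1, 20.0], -0.05],[[1.1, -1.1, 20.0], -0.05],
```

Request:
carry_out --series '[[[3, -3, 15], 0], [[0, 0, 25], 0], [[0, 0, 25], 0], [[0, 0, 10], 0]]'

```text
clock: 6.2
position: [0.5661, 0.1602, 0.1653]
ee_rot: [0.004, 0.997, 0.073, 0.014]
contact_force: [-0.9, -0.0, -1.8]
width: 0.0572
```

```bash
python3 go.py 562 161 101 8.9 25 6.5;python3 - <<'E'
from h import *
s=cam("side")
b=cv2.resize(s["frame"][160:310,200:350],(600,600),interpolation=cv2.INTER_CUBIC)
cv2.imwrite("pics/p1.png",b)
E
```

```text
t 6.2 p [566.1 160.2 165.3] yaw 8.41 F [-0.9 -0.  -1.8] w 57.2 q6 1.3 zax mrad [28.9 -6.4] qd [-0.009  0.079  0.158 -0.01  -0.268  0.021]
[[-1.3, -0.5, 21.4], -0.16],[[-1.3, -0.5, 21.4], -0.16],[[-1.3, -0.5, 21.4], -0.16],
```

View pics/p1.png

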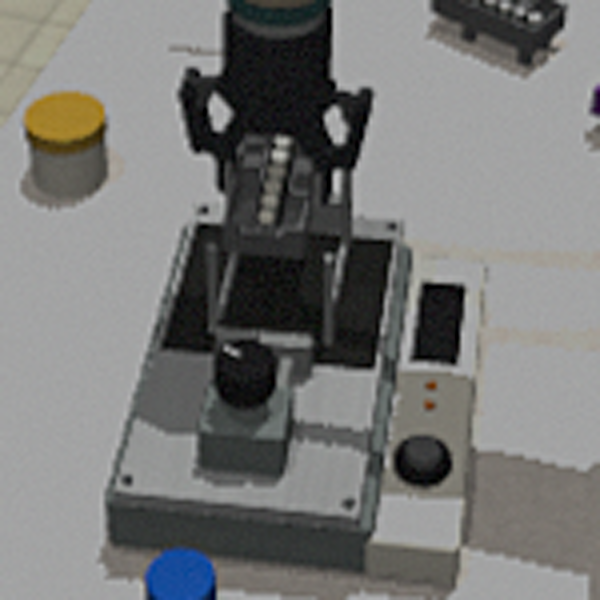

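The tray hangs level, centred between the posts, above the platform. Lower on.

Request:
carry_out --series '[[[-3, 0, 20], 0.2], [[-2, 0, 20], 0], [[0, 0, 8], 0], [[0, 0, 3], 0]]'

```text
clock: 6.58
position: [0.5631, 0.1567, 0.1122]
ee_rot: [0.005, 0.998, 0.068, 0.014]
contact_force: [0.2, 0.1, -1.4]
width: 0.0574
```

```bash
python3 go.py 562 161 100 8.9 25 6.5
```

```text
t 6.6 p [563.1 156.7 112.2] yaw 7.79 F [ 0.2  0.1 -1.4] w 57.4 q6 1.8 zax mrad [28.7 -7.9] qd [-0.011  0.035  0.051 -0.003 -0.08   0.01 ]
[[-0.5, -4.4, 12.2], -1.11],
```

Request:
carry_out --series '[[[-1, -5, 5], -1], [[0, -1, 4], -0.3], [[0, 0, 2.5], 0]]'

```text
clock: 6.83
position: [0.5633, 0.1624, 0.1017]
ee_rot: [0.005, 0.997, 0.079, 0.016]
contact_force: [0.5, -0.2, -1.7]
width: 0.0574
```

```bash
python3 go.py 562 161 100 8.9 25 6.5
```

```text
t 6.8 p [563.3 162.4 101.7] yaw 9.09 F [ 0.5 -0.2 -1.7] w 57.4 q6 1.1 zax mrad [31.9 -7.5] qd [ 0.004  0.023  0.026  0.004 -0.064  0.001]
[[-1.5, 1.2, 1.7], 0.19],
```

Request:
carry_out --series '[[[-1, 0.5, 2.5], 0], [[0, 0, 2], 0]]'

```text
clock: 7.0
position: [0.5633, 0.1619, 0.099]
ee_rot: [0.005, 0.997, 0.08, 0.017]
contact_force: [-5.1, -2.9, 14.2]
width: 0.0572
```

```bash
python3 go.py 562 161 100 8.9 25 6.5
```

```text
t 7.0 p [563.3 161.9  99. ] yaw 9.14 F [-5.1 -2.9 14.2] w 57.2 q6 1.0 zax mrad [34.  -7.7] qd [ 0.001  0.004  0.    -0.007 -0.003 -0.001]
[[-1.4, 0.7, -1.0], 0.24],
```

Contact. Release and rise.

Request:
carry_out --series '[[[0, 0, 0], 0], [[0, 0, 0], 0], [[0, 0, 0], 0], [[0, 0, -10], 0], [[0, 0, -30], 0], [[0, 0, -35], 0], [[0, 0, -38], 0], [[0, 0, -30], 0]]' --fingers 85

```text
clock: 7.67
position: [0.5552, 0.1624, 0.2445]
ee_rot: [0.006, 0.997, 0.079, 0.012]
contact_force: [0.9, 0.5, 0.3]
width: 0.0849
```

```bash
python3 go.py 496 -327 200 68.4 36 7
```

```text
t 7.7 p [555.2 162.4 244.5] yaw 9.12 F [0.9 0.5 0.3] w 84.9 q6 0.9 zax mrad [23.8 -9.6] qd [ 0.009 -0.214 -0.612  0.005  0.846 -0.004]
[[-9.7, 33.8, 3.2], -4.23],[[-12.2, 33.0, 3.2], -4.23],[[-14.6, 32.0, 3.2], -4.23],[[-16.9, 30.9, 3.2], -4.23],[[-19.2, 29.5, 3.2], -4.23],[[-21.3, 28.1, 3.2], -4.23],[[-23.3, 26.4, 3.2], -4.23],[[-25.2, 24.6, 3.2], -4.23],[[-26.9, 22.7, 3.2], -4.23],[[-28.5, 20.6, 3.2], -4.23],[[-30.0, 18.5, 3.2], -4.23],[[-31.3, 16.2, 3.2], -4.23],[[-32.4, 13.9, 3.2], -4.23],[[-33.3, 11.4, 3.2], -4.23],
```

Request:
carry_out --series '[[[-10, 34, 0], -4.2], [[-12, 33, 0], -4.2], [[-14.5, 32, 0], -4.2], [[-17, 31, 0], -4.2], [[-19, 29.5, 0], -4.2], [[-21, 28, 0], -4.2], [[-23, 26.5, 0], -4.2], [[-25, 24.5, 0], -4.2], [[-27, 22.5, 0], -4.2], [[-28.5, 20.5, 0], -4.2]]'

```text
clock: 8.5
position: [0.5252, -0.1924, 0.2681]
ee_rot: [0.017, 0.891, 0.454, 0.027]
contact_force: [0.2, -0.8, -0.7]
width: 0.0851
```

```bash
python3 go.py 496 -327 180 68.4 36 7;python3 - <<'E'
from h import *
import pickle
s=cam("top");pickle.dump(s,open("t2.pkl","wb"))
b=cv2.resize(s["frame"][160:310,185:435],(800,480),interpolation=cv2.INTER_CUBIC)
cv2.imwrite("pics/t2.png",b)
E
```

```text
t 8.5 p [ 525.2 -192.4  268.1] yaw 54.03 F [ 0.2 -0.8 -0.7] w 85.1 q6 -82.4 zax mrad [64.1 -6.2] qd [-0.778  0.152 -0.232  0.051  0.07  -1.694]
[[-25.2, 11.1, 17.6], -2.87],[[-25.7, 9.8, 17.6], -2.87],[[-26.2, 8.5, 17.6], -2.87],[[-26.6, 7.2, 17.6], -2.87],[[-26.9, 5.8, 17.6], -2.87],
```

View pics/t2.png

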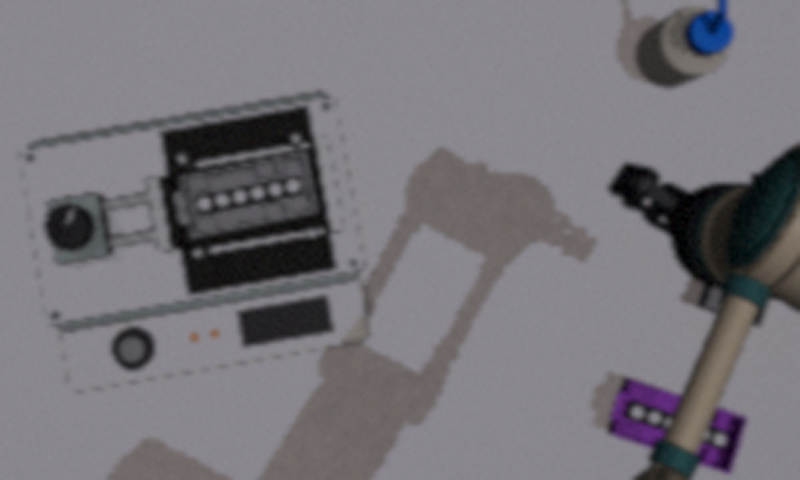

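Tray 1 sits straight on the platform between the posts, its lip toward the knob. The tool tilt is growing, so I check what it is when settled.

```bash
python3 - <<'E'
from h import *
for i in range(4): cam("side")
E
python3 go.py 496 -327 180 68.4 36 7
```

```text
t 8.8 p [ 525.5 -190.4  267.3] yaw 53.73 F [0.1 0.4 0.1] w 84.6 q6 -81.9 zax mrad [62.9 -4.8] qd [ 0.027 -0.004  0.01  -0.001 -0.001 -0.003]
[[-25.5, 11.4, 17.5], -2.93],[[-26.1, 10.1, 17.5], -2.93],[[-26.6, 8.7, 17.5], -2.93],[[-27.0, 7.4, 17.5], -2.93],[[-27.3, 6.0, 17.5], -2.93],
```

Request:
carry_out --series '[[[0, 0, 0], 0], [[0, 0, 0], 0], [[0, 0, 0], 0], [[0, 0, 0], 0]]'

```text
clock: 9.08
position: [0.526, -0.1852, 0.2682]
ee_rot: [0.016, 0.891, 0.454, 0.028]
contact_force: [0.9, 0.7, -0.1]
width: 0.0851
```

```bash
python3 go.py 496 -327 180 68.4 36 7
```

```text
t 9.1 p [ 526.  -185.2  268.2] yaw 54.04 F [ 0.9  0.7 -0.1] w 85.1 q6 -81.8 zax mrad [63.7 -3.1] qd [ 0.023 -0.007  0.004  0.002  0.002  0.003]
[[-26.5, 11.8, 17.6], -2.87],[[-27.0, 10.5, 17.6], -2.87],[[-27.5, 9.1, 17.6], -2.87],[[-27.9, 7.7, 17.6], -2.87],[[-28.3, 6.3, 17.6], -2.87],
```

Request:
carry_out --series '[[[0, 0, -38], 0], [[0, 0, -38], 0], [[0, 0, 0], 0]]'

```text
clock: 9.33
position: [0.5189, -0.1809, 0.3428]
ee_rot: [0.011, 0.89, 0.456, 0.025]
contact_force: [1.4, 0.0, 0.4]
width: 0.0847
```

```bash
python3 go.py 496 -327 180 68.4 36 7
```

```text
t 9.3 p [ 518.9 -180.9  342.8] yaw 54.26 F [1.4 0.  0.4] w 84.7 q6 -81.7 zax mrad [54.4  2.3] qd [ 0.017  0.023  0.097  0.004 -0.047  0.003]
[[-18.9, 9.5, 23.3], -2.02],[[-19.2, 8.9, 23.3], -2.02],[[-19.5, 8.2, 23.3], -2.02],[[-19.8, 7.5, 23.3], -2.02],[[-20.0, 6.8, 23.3], -2.02],[[-20.2, 6.1, 23.3], -2.02],[[-20.4, 5.4, 23.3], -2.02],
```

Request:
carry_out --series '[[[-25, -4, 0], 0], [[-25, -4, 0], 0], [[-25, -4, 0], 0], [[0, 0, 0], 0]]'

```text
clock: 9.67
position: [0.4668, -0.2333, 0.3421]
ee_rot: [0.014, 0.888, 0.46, 0.027]
contact_force: [0.8, -0.0, -0.5]
width: 0.0851
```

```bash
python3 go.py 496 -327 180 68.4 36 7
```

```text
t 9.7 p [ 466.8 -233.3  342.1] yaw 54.80 F [ 0.8 -0.  -0.5] w 85.1 q6 -90.4 zax mrad [60.7 -0.5] qd [ 0.048  0.003 -0.008  0.075 -0.016  0.027]
[[-10.0, 13.0, 27.0], -2.27],[[-10.5, 12.6, 27.0], -2.27],[[-10.9, 12.1, 27.0], -2.27],[[-11.4, 11.7, 27.0], -2.27],[[-11.9, 11.2, 27.0], -2.27],[[-12.3, 10.8, 27.0], -2.27],
```

Request:
carry_out --series '[[[0, 0, 40], 0], [[0, 0, 40], 0], [[0, 0, 40], 0], [[0, 0, 0], 0], [[0, 0, 0], 0]]'

```text
clock: 10.08
position: [0.4768, -0.2324, 0.222]
ee_rot: [0.018, 0.888, 0.459, 0.03]
contact_force: [0.3, 0.8, 0.7]
width: 0.0849
```

```bash
python3 go.py 496 -327 180 68.4 36 7
```

```text
t 10.1 p [ 476.8 -232.4  222. ] yaw 54.79 F [0.3 0.8 0.7] w 84.9 q6 -90.3 zax mrad [69.7 -4.4] qd [ 0.012  0.036  0.082  0.002 -0.002  0.005]
[[-22.1, 23.4, 14.0], -4.54],[[-23.8, 21.6, 14.0], -4.54],[[-25.5, 19.6, 14.0], -4.54],
```

Request:
carry_out --series '[[[0, 0, -20], 0], [[0, 0, -20], 0], [[0, 0, -20], 0], [[0, 0, -20], 0], [[0, 0, -20], 0], [[0, 0, -20], 0], [[0, 0, -10], 0], [[0, 0, -5], 0]]'

```text
clock: 10.75
position: [0.4723, -0.2298, 0.3808]
ee_rot: [0.026, 0.886, 0.462, 0.036]
contact_force: [0.3, -0.8, -0.5]
width: 0.0849
```

```bash
python3 go.py 496 -327 180 68.4 36 7
```

```text
t 10.8 p [ 472.3 -229.8  380.8] yaw 55.18 F [ 0.3 -0.8 -0.5] w 84.9 q6 -90.1 zax mrad [ 87.4 -13.9] qd [ 0.006 -0.042 -0.197  0.003  0.169  0.005]
[[-9.5, 10.7, 28.7], -1.89],[[-9.8, 10.4, 28.7], -1.89],[[-10.2, 10.1, 28.7], -1.89],[[-10.5, 9.7, 28.7], -1.89],[[-10.8, 9.4, 28.7], -1.89],[[-11.1, 9.0, 28.7], -1.89],[[-11.4, 8.6, 28.7], -1.89],
```

Request:
carry_out --series '[[[0, 0, 20], 0], [[0, 0, 20], 0], [[0, 0, 20], 0], [[0, 0, 20], 0], [[0, 0, 20], 0], [[0, 0, 20], 0], [[0, 0, 10], 0], [[0, 0, 5], 0]]'

```text
clock: 11.42
position: [0.4946, -0.2345, 0.2638]
ee_rot: [0.043, 0.884, 0.464, 0.045]
contact_force: [-0.8, 0.7, 0.2]
width: 0.0852
```

```bash
python3 go.py 496 -327 180 68.4 36 7
```

```text
t 11.4 p [ 494.6 -234.5  263.8] yaw 55.49 F [-0.8  0.7  0.2] w 85.2 q6 -90.1 zax mrad [119.2 -33.7] qd [ 0.012  0.041  0.088  0.003 -0.132  0.001]
[[-18.9, 13.4, 20.9], -3.23],[[-19.6, 12.3, 20.9], -3.23],[[-20.3, 11.2, 20.9], -3.23],[[-20.9, 10.0, 20.9], -3.23],
```

Request:
carry_out --series '[[[0, 0, -41], 0], [[0, 0, -41], 0], [[0, 0, 0], 0], [[0, 0, 0], 0]]'

```text
clock: 11.75
position: [0.4821, -0.229, 0.3457]
ee_rot: [0.038, 0.884, 0.464, 0.043]
contact_force: [0.4, 0.3, -1.2]
width: 0.0852
```

```bash
python3 go.py 496 -327 180 68.4 36 7
```

```text
t 11.8 p [ 482.1 -229.   345.7] yaw 55.54 F [ 0.4  0.3 -1.2] w 85.2 q6 -90.0 zax mrad [110.8 -27.5] qd [ 0.002 -0.044 -0.106  0.003  0.033 -0.001]
[[-12.2, 11.1, 27.6], -2.14],[[-12.6, 10.7, 27.6], -2.14],[[-13.0, 10.2, 27.6], -2.14],[[-13.3, 9.7, 27.6], -2.14],[[-13.7, 9.2, 27.6], -2.14],[[-14.0, 8.7, 27.6], -2.14],
```

Request:
carry_out --series '[[[0, 0, 41], 0], [[0, 0, 41], 0], [[0, 0, 0], 0], [[0, 0, 0], 0]]'

```text
clock: 12.08
position: [0.4954, -0.2335, 0.2702]
ee_rot: [0.046, 0.883, 0.464, 0.047]
contact_force: [0.6, 0.4, 1.1]
width: 0.0848
```

```bash
python3 go.py 496 -327 180 68.4 36 7
```

```text
t 12.1 p [ 495.4 -233.5  270.2] yaw 55.60 F [0.6 0.4 1.1] w 84.8 q6 -90.0 zax mrad [125.  -36.9] qd [ 0.001  0.026  0.06   0.    -0.009  0.001]
[[-19.2, 13.3, 22.5], -3.2],[[-19.9, 12.2, 22.5], -3.2],[[-20.6, 11.1, 22.5], -3.2],[[-21.2, 9.9, 22.5], -3.2],
```

```bash
cat > st.py <<'E'
from h import *
s=manip.get_state();w,x,y,z=s["ee_rot"];p=s["position"]*1e3
psi=np.degrees(np.arctan2(2*(x*y+w*z),1-2*(y*y+z*z)));a=np.arctan2(p[1],p[0])
zx,zy=np.array([2*(x*z+w*y),2*(y*z-w*x)])*1e3
print("t%.1f"%s["clock"],p.round(1),"yaw%.1f"%psi,"rad%.1f tan%.1f"%(zx*np.cos(a)+zy*np.sin(a),-zx*np.sin(a)+zy*np.cos(a)),"q",np.degrees(s["qpos"]).round(1))
E
python3 st.py
```

```text
t12.1 [ 495.4 -233.5  270.2] yaw55.6 rad128.8 tan19.9 q [-34.    8.3  91.2   2.4  73.5 -90. ]
```

Request:
carry_out --series '[[[0, 0, 0], 5], [[0, 0, 0], 5], [[0, 0, 0], 5], [[0, 0, 0], 5], [[0, 0, 0], 5], [[0, 0, 0], 5], [[0, 0, 0], 5], [[0, 0, 0], 5]]'

```text
clock: 12.75
position: [0.5006, -0.2369, 0.2881]
ee_rot: [0.032, 0.99, 0.118, 0.067]
contact_force: [0.7, 0.3, 0.3]
width: 0.0851
```

```bash
python3 st.py
```

```text
t12.8 [ 500.6 -236.9  288.1] yaw13.9 rad148.1 tan17.3 q [-34.    7.7  89.4   2.3  74.6 -48.1]
```

Request:
carry_out --series '[[[0, 0, 0], -5], [[0, 0, 0], -5], [[0, 0, 0], -5], [[0, 0, 0], -5], [[0, 0, 0], -5], [[0, 0, 0], -5], [[0, 0, 0], -5], [[0, 0, 0], -5]]'

```text
clock: 13.42
position: [0.5066, -0.241, 0.311]
ee_rot: [0.067, 0.882, 0.462, 0.059]
contact_force: [-0.1, 0.3, -0.7]
width: 0.0851
```

```bash
python3 st.py
```

```text
t13.4 [ 506.6 -241.   311. ] yaw55.5 rad176.1 tan13.5 q [-34.    7.   87.3   2.3  75.8 -89.7]
```

Request:
carry_out --series '[[[0, 0, 5], 0], [[0, 0, 5], 0], [[0, 0, 5], 0], [[0, 0, 5], 0], [[0, 0, 5], 0], [[0, 0, 5], 0], [[0, 0, 5], 0], [[0, 0, 5], 0]]'

```text
clock: 14.08
position: [0.5163, -0.2454, 0.2761]
ee_rot: [0.071, 0.883, 0.459, 0.061]
contact_force: [-0.3, -0.2, 0.1]
width: 0.0849
```

```bash
python3 st.py
```

```text
t14.1 [ 516.3 -245.4  276.1] yaw55.2 rad186.8 tan11.9 q [-33.8   8.4  90.6   2.4  70.5 -89.4]
```

Request:
carry_out --series '[[[0, 0, -41], 0], [[0, 0, -41], 0], [[0, 0, -41], 0], [[0, 0, -41], 0], [[0, 0, 0], 0], [[0, 0, 0], 0]]'

```text
clock: 14.58
position: [0.4844, -0.232, 0.4325]
ee_rot: [0.061, 0.884, 0.459, 0.056]
contact_force: [0.0, -0.9, -1.1]
width: 0.0849
```

```bash
python3 st.py
```

```text
t14.6 [ 484.4 -232.   432.5] yaw55.1 rad165.0 tan15.5 q [-34.6   4.3  73.8   2.4  92.6 -89.2]
```

Request:
carry_out --series '[[[-6, -39, -5], 0], [[-6, -39, -5], 0], [[-6, -39, -5], 0], [[-6, -39, -5], 0], [[-6, -39, -5], 0], [[-6, -39, -5], 0]]'

```text
clock: 15.08
position: [0.2704, -0.1263, 0.4117]
ee_rot: [0.056, 0.884, 0.46, 0.054]
contact_force: [-1.3, -1.1, 0.6]
width: 0.0851
```

```bash
python3 st.py
```

```text
t15.1 [ 270.4 -126.3  411.7] yaw55.2 rad153.5 tan16.9 q [-43.1 -17.7  94.8   3.7  94.8 -97.5]
```

Request:
carry_out --series '[[[-6, -39, -5], 0], [[-6, -39, -5], 0], [[-6, -39, -5], 0]]'

```text
clock: 15.33
position: [0.1619, -0.0708, 0.4035]
ee_rot: [0.052, 0.883, 0.464, 0.052]
contact_force: [-2.4, -1.1, 0.8]
width: 0.0852
```

```bash
python3 st.py
```

```text
t15.3 [161.9 -70.8 403.5] yaw55.6 rad146.4 tan15.4 q [ -60.4  -30.   100.7    5.9  103.  -114.2]
```

```bash
cat > path.py <<'E'
import sys
from h import *
from scipy.spatial.transform import Rotation as Ro
# polar path: target az(deg) r z yaw ; prints rows in tool frame (full tilt)
def path(az,r,z,yaw,n):
    s=manip.get_state();w,x,y,zq=s["ee_rot"];R=Ro.from_quat([x,y,zq,w]);p=s["position"]*1e3
    psi=np.degrees(np.arctan2(2*(x*y+w*zq),1-2*(y*y+zq*zq)));dy=yaw-psi
    if abs(dy)>180: dy-=360*np.sign(dy)
    a0=np.degrees(np.arctan2(p[1],p[0]));r0=np.hypot(p[0],p[1]);z0=p[2]
    print("az %.1f r %.1f z %.1f psi %.1f q6 %.1f"%(a0,r0,z0,psi,np.degrees(s["qpos"][5])))
    f=lambda t:np.array([(r0+(r-r0)*t)*np.cos(np.radians(a0+(az-a0)*t)),(r0+(r-r0)*t)*np.sin(np.radians(a0+(az-a0)*t)),z0+(z-z0)*t])
    out=[]
    for i in range(n):
        d=R.inv().apply(f((i+1)/n)-f(i/n)); R=Ro.from_euler('z',dy/n,degrees=True)*R
        out.append([[round(float(v)) for v in d],round(float(-dy/n),1)])
    print(out)
if __name__=="__main__": a=list(map(float,sys.argv[1:]));path(*a[:4],int(a[4]))
E
python3 path.py 160 280 420 145 22
```

```text
az -23.6 r 176.7 z 403.5 psi 55.6 q6 -114.2
[[[26, -2, 0], -4.1], [[27, -4, 0], -4.1], [[27, -7, -1], -4.1], [[27, -9, -1], -4.1], [[27, -11, -1], -4.1], [[27, -14, -2], -4.1], [[26, -16, -2], -4.1], [[25, -18, -2], -4.1], [[24, -21, -3], -4.1], [[23, -23, -3], -4.1], [[22, -25, -3], -4.1], [[20, -27, -4], -4.1], [[18, -29, -4], -4.1], [[16, -31, -4], -4.1], [[14, -33, -5], -4.1], [[11, -34, -5], -4.1], [[9, -36, -5], -4.1], [[6, -37, -6], -4.1], [[3, -38, -6], -4.1], [[0, -39, -6], -4.1], [[-3, -39, -6], -4.1], [[-6, -40, -7], -4.1]]
```

Request:
carry_out --series '[[[26, -2, 0], -4], [[27, -4, 0], -4], [[27, -7, -1], -4], [[27, -9, -1], -4], [[27, -11, -1], -4], [[27, -14, -2], -4], [[26, -16, -2], -4], [[25, -18, -2], -4], [[24, -21, -3], -4], [[23, -23, -3], -4]]'

```text
clock: 16.17
position: [0.1606, 0.1083, 0.3936]
ee_rot: [0.065, 0.786, 0.614, 0.026]
contact_force: [0.4, -0.0, 0.7]
width: 0.0848
```

```bash
python3 st.py;python3 path.py 160 280 420 145 11
```

```text
t16.2 [160.6 108.3 393.6] yaw75.9 rad61.7 tan-125.7 q [ 25.9 -24.4 100.3  -6.7  99.5 -51.5]
az 34.0 r 193.7 z 393.6 psi 75.9 q6 -51.5
[[[29, -27, -7], -6.3], [[28, -30, -8], -6.3], [[25, -34, -8], -6.3], [[23, -38, -8], -6.3], [[20, -41, -9], -6.3], [[16, -44, -9], -6.3], [[12, -47, -9], -6.3], [[8, -50, -9], -6.3], [[3, -52, -10], -6.3], [[-2, -53, -10], -6.3], [[-7, -54, -10], -6.3]]
```

```bash
python3 path.py 160 230 400 150 18
```

```text
az 34.0 r 193.7 z 393.6 psi 75.9 q6 -51.5
[[[16, -17, -3], -4.1], [[16, -18, -3], -4.1], [[15, -19, -4], -4.1], [[14, -20, -4], -4.1], [[13, -21, -4], -4.1], [[12, -22, -4], -4.1], [[11, -23, -4], -4.1], [[10, -23, -4], -4.1], [[9, -24, -4], -4.1], [[8, -25, -4], -4.1], [[6, -25, -4], -4.1], [[5, -26, -4], -4.1], [[4, -26, -4], -4.1], [[2, -27, -4], -4.1], [[1, -27, -4], -4.1], [[0, -27, -4], -4.1], [[-2, -27, -4], -4.1], [[-3, -28, -4], -4.1]]
```

Request:
carry_out --series '[[[16, -17, -3], -4], [[16, -18, -3], -4], [[15, -19, -4], -4], [[14, -20, -4], -4], [[13, -21, -4], -4], [[12, -22, -4], -4], [[11, -23, -4], -4], [[10, -23, -4], -4], [[9, -24, -4], -4], [[8, -25, -4], -4]]'

```text
clock: 17.0
position: [-0.0654, 0.2129, 0.3855]
ee_rot: [0.073, 0.51, 0.857, -0.005]
contact_force: [0.3, 0.9, 0.8]
width: 0.0848
```

```bash
python3 st.py;python3 path.py 160 230 400 150 9
```

```text
t17.0 [-65.4 212.9 385.5] yaw118.3 rad-113.4 tan-90.3 q [ 99.1 -15.5  97.   -6.2 104.2 -20.7]
az 107.1 r 222.8 z 385.5 psi 118.3 q6 -20.7
[[[4, -22, -4], -3.5], [[3, -23, -4], -3.5], [[2, -23, -3], -3.5], [[1, -23, -3], -3.5], [[0, -23, -3], -3.5], [[-1, -23, -3], -3.5], [[-2, -23, -3], -3.5], [[-3, -23, -3], -3.5], [[-4, -23, -3], -3.5]]
```

Request:
carry_out --series '[[[4, -22, -4], -3.5], [[3, -23, -4], -3.5], [[2, -23, -3], -3.5], [[1, -23, -3], -3.5], [[0, -23, -3], -3.5], [[-1, -23, -3], -3.5], [[-2, -10, -1], -3.5]]'

```text
clock: 17.58
position: [-0.1932, 0.1242, 0.3901]
ee_rot: [0.074, 0.302, 0.95, -0.026]
contact_force: [-0.7, 0.5, 0.9]
width: 0.0847
```

```bash
python3 st.py
```

```text
t17.6 [-193.2  124.2  390.1] yaw144.8 rad-156.4 tan11.6 q [132.4 -13.5  95.2  -1.7 107.2 -12.7]
```

Request:
carry_out --series '[[[0, 0, 0], 6], [[0, 0, 0], 6], [[0, 0, 0], 6], [[0, 0, 0], 6], [[0, 0, 0], 6], [[0, 0, 0], 6], [[0, 0, 0], 6], [[0, 0, 0], 6], [[0, 0, 0], 6], [[0, 0, 0], 6]]'

```text
clock: 18.42
position: [-0.1937, 0.1192, 0.377]
ee_rot: [0.087, 0.748, 0.658, 0.016]
contact_force: [0.8, -0.5, -0.3]
width: 0.085
```

```bash
python3 st.py
```

```text
t18.4 [-193.7  119.2  377. ] yaw82.3 rad-175.0 tan19.8 q [133.2 -13.1  96.8  -1.6 106.2  50.2]
```

Request:
carry_out --series '[[[0, 0, 3], -6], [[0, 0, 3], -6], [[0, 0, 3], -6], [[0, 0, 3], -6], [[0, 0, 3], -6], [[0, 0, 3], -6], [[0, 0, 3], -6], [[0, 0, 3], -6], [[0, 0, 3], -6], [[0, 0, 3], -6]]'

```text
clock: 19.25
position: [-0.1874, 0.1132, 0.3333]
ee_rot: [0.091, 0.297, 0.95, -0.036]
contact_force: [0.5, -0.9, -0.1]
width: 0.0849
```

```bash
python3 st.py
```

```text
t19.2 [-187.4  113.2  333.3] yaw145.3 rad-192.8 tan26.6 q [133.1 -12.9 102.8  -1.6 101.2 -12.3]
```

```bash
python3 path.py 149 500 350 145.3 8
```

```text
az 148.9 r 218.9 z 333.3 psi 145.3 q6 -12.3
[[[34, -2, -9], 0.0], [[34, -2, -9], 0.0], [[34, -2, -9], 0.0], [[34, -2, -9], 0.0], [[34, -2, -9], 0.0], [[34, -2, -9], 0.0], [[34, -3, -9], 0.0], [[34, -3, -9], 0.0]]
```

Request:
carry_out --series '[[[34, -2, -9], 0], [[34, -2, -9], 0], [[34, -2, -9], 0], [[34, -2, -9], 0], [[34, -2, -9], 0], [[34, -2, -9], 0], [[34, -3, -9], 0], [[34, -3, -9], 0]]'

```text
clock: 19.92
position: [-0.4298, 0.2566, 0.3374]
ee_rot: [0.1, 0.296, 0.949, -0.039]
contact_force: [-0.7, 0.9, 0.7]
width: 0.0852
```

```bash
python3 st.py
```

```text
t19.9 [-429.8  256.6  337.4] yaw145.5 rad-210.7 tan29.3 q [141.2  13.9  75.3  -0.  103.1  -4.2]
```

Request:
carry_out --series '[[[0, 0, 0], 0], [[0, 0, 0], 0], [[0, 0, 0], 0], [[0, 0, 0], 0], [[0, 0, 0], 0], [[0, 0, 0], 0], [[0, 0, 0], 0], [[0, 0, 0], 0], [[0, 0, 0], 0], [[0, 0, 0], 0]]'

```text
clock: 20.75
position: [-0.4308, 0.257, 0.3301]
ee_rot: [0.103, 0.296, 0.949, -0.041]
contact_force: [0.4, 0.3, -1.0]
width: 0.0849
```

```bash
python3 st.py
```

```text
t20.8 [-430.8  257.   330.1] yaw145.5 rad-218.5 tan30.7 q [141.2  14.4  75.7   0.  102.6  -4.1]
```

Request:
carry_out --series '[[[0, 0, 0], 6], [[0, 0, 0], 6], [[0, 0, 0], 6], [[0, 0, 0], 6], [[0, 0, 0], 6], [[0, 0, 0], 6], [[0, 0, 0], 6], [[0, 0, 0], 6], [[0, 0, 0], 6], [[0, 0, 0], 6]]'

```text
clock: 21.58
position: [-0.4303, 0.2567, 0.333]
ee_rot: [0.106, 0.748, 0.655, 0.019]
contact_force: [-1.0, 0.8, 0.4]
width: 0.0847
```

```bash
python3 st.py
```

```text
t21.6 [-430.3  256.7  333. ] yaw81.9 rad-212.5 tan29.9 q [141.2  14.1  75.7   0.  102.6  58.7]
```

Request:
carry_out --series '[[[0, 0, 20], 0], [[0, 0, 20], 0], [[0, 0, 20], 0], [[0, 0, 20], 0], [[0, 0, 20], 0]]'

```text
clock: 22.0
position: [-0.4166, 0.2459, 0.2374]
ee_rot: [0.098, 0.75, 0.654, 0.017]
contact_force: [-0.6, -0.6, -0.4]
width: 0.085
```

```bash
python3 st.py
```

```text
t22.0 [-416.6  245.9  237.4] yaw81.7 rad-196.5 tan28.6 q [141.2  14.2  88.7   0.   88.6  59. ]
```

```bash
python3 path.py -11 380 300 -39 30
```

```text
az 149.5 r 483.8 z 237.4 psi 81.7 q6 59.0
[[[39, 23, -2], 4.0], [[38, 24, -2], 4.0], [[37, 24, -2], 4.0], [[36, 25, -2], 4.0], [[36, 26, -1], 4.0], [[35, 26, -1], 4.0], [[34, 27, -1], 4.0], [[33, 27, -1], 4.0], [[32, 28, -1], 4.0], [[31, 28, 0], 4.0], [[30, 29, 0], 4.0], [[29, 29, 0], 4.0], [[28, 30, 0], 4.0], [[28, 30, 0], 4.0], [[27, 31, 0], 4.0], [[26, 31, 1], 4.0], [[25, 31, 1], 4.0], [[24, 32, 1], 4.0], [[23, 32, 1], 4.0], [[22, 32, 1], 4.0], [[21, 33, 1], 4.0], [[20, 33, 1], 4.0], [[19, 33, 2], 4.0], [[18, 33, 2], 4.0], [[17, 33, 2], 4.0], [[16, 33, 2], 4.0], [[15, 33, 2], 4.0], [[14, 33, 2], 4.0], [[14, 33, 2], 4.0], [[13, 33, 2], 4.0]]
```

Request:
carry_out --series '[[[35, 22, -4], 4], [[35, 22, -4], 4], [[34, 23, -4], 4], [[33, 23, -4], 4], [[33, 24, -4], 4], [[32, 24, -4], 4], [[31, 25, -3], 4], [[30, 25, -3], 4], [[29, 26, -3], 4], [[28, 26, -3], 4]]'

```text
clock: 22.83
position: [-0.0724, 0.4331, 0.3]
ee_rot: [0.088, 0.931, 0.351, 0.052]
contact_force: [0.4, 1.2, 0.0]
width: 0.085
```

Request:
carry_out --series '[[[28, 27, -2], 4], [[27, 27, -2], 4], [[26, 28, -2], 4], [[26, 28, -2], 4], [[25, 29, -2], 4], [[24, 29, 0], 4], [[23, 29, 0], 4], [[22, 30, 0], 4], [[21, 30, 0], 4], [[20, 30, 0], 4]]'

```text
clock: 23.67
position: [0.2598, 0.2693, 0.3877]
ee_rot: [0.059, 0.995, -0.007, 0.083]
contact_force: [0.7, 0.4, -0.5]
width: 0.0851
```

```bash
python3 st.py; python3 path.py -11 380 250 -39 12
```

```text
t23.7 [259.8 269.3 387.7] yaw-0.3 rad28.9 tan-200.3 q [ 46.6  -5.5  89.9 -11.6  94.   46.5]
az 46.0 r 374.2 z 387.7 psi -0.3 q6 46.5
[[[20, 20, 17], 3.2], [[19, 21, 17], 3.2], [[19, 21, 17], 3.2], [[18, 22, 17], 3.2], [[17, 22, 17], 3.2], [[17, 23, 17], 3.2], [[16, 24, 17], 3.2], [[15, 24, 17], 3.2], [[15, 25, 17], 3.2], [[14, 25, 17], 3.2], [[13, 26, 17], 3.2], [[13, 26, 17], 3.2]]
```

```bash
sed -i "s/R=Ro.from_euler('z',dy\/n,degrees=True)\*R/R=R*Ro.from_euler('z',-dy\/n,degrees=True)/" path.py; python3 path.py -11 400 250 -39 12
```

```text
az 46.0 r 374.2 z 387.7 psi -0.3 q6 46.5
[[[21, 19, 18], 3.2], [[20, 20, 17], 3.2], [[20, 21, 17], 3.2], [[19, 22, 17], 3.2], [[19, 23, 17], 3.2], [[18, 23, 17], 3.2], [[18, 24, 17], 3.2], [[17, 25, 16], 3.2], [[16, 26, 16], 3.2], [[16, 27, 16], 3.2], [[15, 28, 15], 3.2], [[15, 28, 15], 3.2]]
```

Request:
carry_out --series '[[[21, 19, 18], 3.5], [[20, 20, 18], 3.5], [[20, 21, 17], 3.5], [[19, 22, 17], 3.5], [[19, 23, 17], 3.5], [[18, 23, 17], 3.5], [[18, 24, 17], 3.5], [[17, 25, 16], 3.5], [[16, 26, 16], 3.5], [[16, 27, 16], 3.5]]'

```text
clock: 24.5
position: [0.3954, -0.0263, 0.2745]
ee_rot: [0.021, 0.94, -0.322, 0.107]
contact_force: [1.0, 1.0, -0.2]
width: 0.0848
```

```bash
python3 st.py; python3 path.py -11 400 100 -39 6
```

```text
t24.5 [395.4 -26.3 274.5] yaw-38.0 rad195.0 tan-95.0 q [-10.   -7.8 107.5  -4.5  68.6  29. ]
az -3.8 r 396.3 z 274.5 psi -38.0 q6 29.0
[[[-1, 7, 29], 0.2], [[-1, 8, 29], 0.2], [[-1, 8, 29], 0.2], [[-2, 8, 29], 0.2], [[-2, 8, 29], 0.2], [[-2, 8, 29], 0.2]]
```

Request:
carry_out --series '[[[-1, 7, 29], -2], [[-1, 8, 29], -2], [[-1, 8, 29], -2], [[-2, 8, 29], -2], [[-2, 8, 29], 0], [[-2, 8, 29], 0], [[-2, 6, 25], 0], [[-2, 4, 15], 0]]'

```text
clock: 25.17
position: [0.3981, -0.1039, 0.0611]
ee_rot: [0.03, 0.958, -0.26, 0.115]
contact_force: [-0.7, -0.1, 0.2]
width: 0.0846
```

```bash
python3 st.py; python3 path.py -5 400 10 -30 2
```

```text
t25.2 [ 398.1 -103.9   61.1] yaw-30.4 rad227.6 tan-62.4 q [-22.8   6.9 129.5  -3.3  30.1  10.3]
az -14.6 r 411.4 z 61.1 psi -30.4 q6 10.3
[[[-22, -31, 21], -0.2], [[-24, -29, 21], -0.2]]
```

Request:
carry_out --series '[[[-5, 0, 20], 0], [[-3, 0, 12], 0], [[-2, 0, 8], 0]]'

```text
clock: 25.42
position: [0.397, -0.1049, 0.0172]
ee_rot: [0.03, 0.958, -0.262, 0.114]
contact_force: [-0.7, -0.7, 1.4]
width: 0.0852
```

```bash
python3 st.py
```

```text
t25.4 [ 397.  -104.9   17.2] yaw-30.6 rad226.1 tan-62.2 q [-23.   12.1 133.3  -4.6  21.2  11.7]
```

Request:
carry_out --series '[[[-1, 0, 5], 0], [[-1, 0, 5], 0]]'

```text
clock: 25.58
position: [0.397, -0.1052, 0.0059]
ee_rot: [0.03, 0.958, -0.262, 0.113]
contact_force: [-0.5, 0.7, 0.1]
width: 0.0848
```

```bash
python3 st.py
```

```text
t25.6 [ 397.  -105.2    5.9] yaw-30.6 rad224.6 tan-62.0 q [-23.1  13.6 134.1  -5.2  19.   12.2]
```

Request:
carry_out --series '[[[-1, 0, 5], 0], [[-1, 0, 5], 0]]'

```text
clock: 25.75
position: [0.3981, -0.1057, -0.003]
ee_rot: [0.031, 0.958, -0.262, 0.114]
contact_force: [-26.8, 15.1, 150.3]
width: 0.0851
```

```bash
python3 st.py
```

```text
t25.8 [ 398.1 -105.7   -3. ] yaw-30.6 rad226.4 tan-62.5 q [-23.1  14.9 134.7  -5.8  17.   12.9]
```

Request:
carry_out --series '[[[0, 0, 3], 0], [[0, 0, 3], 0]]'

```text
clock: 25.92
position: [0.398, -0.1058, -0.0024]
ee_rot: [0.031, 0.957, -0.263, 0.115]
contact_force: [-14.9, 8.8, 66.8]
width: 0.0851
```

```bash
python3 st.py
```

```text
t25.9 [ 398.  -105.8   -2.4] yaw-30.7 rad228.1 tan-64.0 q [-23.   14.8 134.8  -6.2  16.9  13.4]
```

Request:
carry_out --series '[[[0, 0, 3], 0], [[0, 0, 3], 0]]'

```text
clock: 26.08
position: [0.398, -0.1058, -0.002]
ee_rot: [0.032, 0.957, -0.263, 0.117]
contact_force: [-12.3, 6.9, 55.9]
width: 0.0851
```

```bash
python3 st.py
```

```text
t26.1 [ 398.  -105.8   -2. ] yaw-30.7 rad231.8 tan-65.7 q [-22.9  14.8 134.9  -6.6  16.6  13.8]
```

I must note that touch peaked at 150 N on the wrist in one reading, over the stated 120 N limit. I'm backing off, and the rest of the job carries on. Next try: shed the tilt at the inner reach limit.

Request:
carry_out --series '[[[3, 0, -12], 0], [[7, 0, -30], 0], [[9, 0, -38], 0], [[9, 0, -38], 0], [[4, 0, -20], 0]]'

```text
clock: 26.5
position: [0.3938, -0.1029, 0.1453]
ee_rot: [0.032, 0.958, -0.262, 0.116]
contact_force: [0.7, -0.4, -0.0]
width: 0.0849
```

```bash
python3 st.py;python3 path.py -14.6 260 150 -30 5
```

```text
t26.5 [ 393.8 -102.9  145.3] yaw-30.6 rad229.1 tan-65.8 q [-22.8  -1.3 122.   -2.6  45.6   9.4]
az -14.6 r 407.1 z 145.3 psi -30.6 q6 9.4
[[[-27, 8, -8], -0.1], [[-27, 8, -8], -0.1], [[-27, 8, -8], -0.1], [[-27, 8, -8], -0.1], [[-27, 8, -8], -0.1]]
```

Request:
carry_out --series '[[[-27, 8, -8], 0], [[-27, 8, -8], 0], [[-27, 8, -8], 0], [[-27, 8, -8], 0]]'

```text
clock: 26.83
position: [0.2903, -0.0774, 0.1602]
ee_rot: [0.034, 0.956, -0.26, 0.131]
contact_force: [-0.5, 0.2, -0.3]
width: 0.0852
```

```bash
python3 st.py
```

```text
t26.8 [290.3 -77.4 160.2] yaw-30.4 rad259.2 tan-69.4 q [-27.5 -14.7 130.   -0.9  49.1   3.4]
```

Request:
carry_out --series '[[[-20, 6, -6], 0], [[-20, 6, -6], 0], [[-20, 6, -6], 0]]'

```text
clock: 27.08
position: [0.2231, -0.0593, 0.1616]
ee_rot: [0.035, 0.956, -0.258, 0.133]
contact_force: [0.3, -0.7, 0.6]
width: 0.0848
```

```bash
python3 st.py
```

```text
t27.1 [223.1 -59.3 161.6] yaw-30.2 rad262.4 tan-70.9 q [-34.3 -24.1 133.9   1.4  54.5  -4.8]
```

Request:
carry_out --series '[[[0, 0, 0], 0], [[0, 0, 0], 0], [[0, 0, 0], 0], [[0, 0, 0], 0]]'

```text
clock: 27.42
position: [0.2205, -0.0585, 0.1618]
ee_rot: [0.037, 0.956, -0.259, 0.135]
contact_force: [-0.2, -0.6, -0.3]
width: 0.0849
```

```bash
python3 st.py
```

```text
t27.4 [220.5 -58.5 161.8] yaw-30.4 rad267.5 tan-74.3 q [-34.5 -24.7 134.1   1.4  54.5  -4.8]
```

Request:
carry_out --series '[[[0, 0, 0], 0], [[0, 0, 0], 0], [[0, 0, 0], 0], [[0, 0, 0], 0], [[0, 0, 0], 0], [[0, 0, 0], 0], [[0, 0, 0], 0], [[0, 0, 0], 0], [[0, 0, 0], 0], [[0, 0, 0], 0]]'

```text
clock: 28.25
position: [0.2236, -0.0596, 0.1621]
ee_rot: [0.036, 0.956, -0.258, 0.134]
contact_force: [0.4, 1.0, -0.3]
width: 0.0851
```

```bash
python3 st.py
```

```text
t28.2 [223.6 -59.6 162.1] yaw-30.2 rad265.7 tan-72.3 q [-34.3 -24.2 133.9   1.4  54.4  -4.7]
```

Request:
carry_out --series '[[[0, 0, 0], 5], [[0, 0, 0], 5], [[0, 0, 0], 5], [[0, 0, 0], 5], [[0, 0, 0], 5], [[0, 0, 0], 5], [[0, 0, 0], 5], [[0, 0, 0], 5], [[0, 0, 0], 5], [[0, 0, 0], 5]]'

```text
clock: 29.08
position: [0.2232, -0.0595, 0.1622]
ee_rot: [-0.027, 0.744, -0.654, 0.137]
contact_force: [-0.0, 0.1, 0.4]
width: 0.0846
```

```bash
python3 st.py
```

```text
t29.1 [223.2 -59.5 162.2] yaw-83.7 rad266.7 tan-72.8 q [-34.3 -24.3 133.9   1.4  54.4  47.7]
```

Request:
carry_out --series '[[[0, 0, 0], -5], [[0, 0, 0], -5], [[0, 0, 0], -5], [[0, 0, 0], -5], [[0, 0, 0], -5], [[0, 0, 0], -5], [[0, 0, 0], -5], [[0, 0, 0], -5], [[0, 0, 0], -5], [[0, 0, 0], -5]]'

```text
clock: 29.92
position: [0.2227, -0.0594, 0.1623]
ee_rot: [0.036, 0.955, -0.261, 0.135]
contact_force: [0.3, 1.0, 0.2]
width: 0.0849
```

```bash
python3 st.py
```

```text
t29.9 [222.7 -59.4 162.3] yaw-30.6 rad267.8 tan-73.4 q [-34.3 -24.4 133.9   1.4  54.4  -4.4]
```

```bash
cat > settle.py <<'E'
from h import *
for i in range(3): manip.get_image("side")
E
cat settle.py > /dev/null; python3 path.py -14.8 500 165 -30 7
```

```text
az -14.9 r 230.5 z 162.3 psi -30.6 q6 -4.4
[[[36, -10, 10], -0.1], [[36, -10, 10], -0.1], [[36, -10, 10], -0.1], [[36, -10, 10], -0.1], [[36, -10, 10], -0.1], [[36, -10, 10], -0.1], [[36, -10, 10], -0.1]]
```

Request:
carry_out --series '[[[36, -10, 10], 0], [[36, -10, 10], 0], [[36, -10, 10], 0], [[36, -10, 10], 0], [[36, -10, 10], 0], [[36, -10, 10], 0], [[36, -10, 10], 0]]'

```text
clock: 30.5
position: [0.4864, -0.1313, 0.1643]
ee_rot: [0.038, 0.955, -0.26, 0.137]
contact_force: [0.0, -0.7, 1.3]
width: 0.085
```

```bash
python3 st.py; python3 settle.py; python3 st.py
```

```text
t30.5 [ 486.4 -131.3  164.3] yaw-30.5 rad270.4 tan-76.2 q [-21.    5.1 112.7  -3.8  46.2  11.7]
t30.6 [ 487.5 -132.1  164.3] yaw-30.5 rad271.3 tan-76.0 q [-21.1   5.2 112.6  -3.8  46.1  11.7]
```

Request:
carry_out --series '[[[8, 0, -40], 0], [[8, 0, -40], 0], [[8, 0, -40], 0], [[8, 0, -40], 0], [[8, 0, -40], 0], [[8, 0, -40], 0]]'

```text
clock: 31.15
position: [0.4555, -0.1161, 0.4004]
ee_rot: [0.036, 0.958, -0.261, 0.116]
contact_force: [1.7, 0.6, -0.8]
width: 0.085
```

```bash
python3 st.py; python3 settle.py; python3 st.py
```

```text
t31.1 [ 455.5 -116.1  400.4] yaw-30.4 rad228.7 tan-75.0 q [-20.6  -4.   87.3  -2.9  83.1   9.9]
t31.3 [ 457.9 -117.   402.8] yaw-30.5 rad237.5 tan-75.9 q [-20.6  -4.1  87.1  -2.9  82.8   9.9]
```

Request:
carry_out --series '[[[-9, 0, 41], 0], [[-9, 0, 41], 0], [[-9, 0, 41], 0], [[-9, 0, 41], 0], [[-9, 0, 41], 0]]'

```text
clock: 31.72
position: [0.463, -0.1221, 0.198]
ee_rot: [0.037, 0.956, -0.261, 0.129]
contact_force: [0.8, -0.3, -0.3]
width: 0.0847
```

```bash
python3 st.py; python3 settle.py; python3 st.py
```

```text
t31.7 [ 463.  -122.1  198. ] yaw-30.5 rad255.6 tan-75.7 q [-21.    1.3 111.2  -3.4  52.3  11.3]
t31.9 [ 461.  -121.4  196.5] yaw-30.5 rad246.7 tan-75.0 q [-21.    1.4 111.2  -3.4  52.8  11.3]
```

Request:
carry_out --series '[[[9, 0, -41], 0], [[9, 0, -41], 0], [[9, 0, -41], 0], [[9, 0, -41], 0], [[9, 0, -41], 0]]'

```text
clock: 32.28
position: [0.4506, -0.115, 0.4054]
ee_rot: [0.036, 0.957, -0.261, 0.123]
contact_force: [1.3, -0.7, 0.3]
width: 0.0852
```

```bash
python3 st.py; python3 settle.py; python3 st.py
```

```text
t32.3 [ 450.6 -115.   405.4] yaw-30.5 rad242.8 tan-76.3 q [-20.7  -4.9  87.6  -2.8  82.8   9.9]
t32.4 [ 452.5 -115.7  407.4] yaw-30.6 rad250.5 tan-77.1 q [-20.7  -5.   87.5  -2.8  82.6   9.9]
```

Request:
carry_out --series '[[[-4, 0, 20], 0], [[-4, 0, 20], 0], [[-4, 0, 20], 0], [[-4, 0, 20], 0], [[-4, 0, 20], 0], [[-4, 0, 20], 0], [[-4, 0, 20], 0], [[-4, 0, 20], 0], [[-4, 0, 20], 0], [[-4, 0, 20], 0]]'

```text
clock: 33.27
position: [0.4723, -0.1266, 0.2169]
ee_rot: [0.039, 0.953, -0.261, 0.146]
contact_force: [0.6, -0.1, 0.8]
width: 0.0848
```

```bash
python3 st.py; python3 settle.py; python3 st.py
```

```text
t33.3 [ 472.3 -126.6  216.9] yaw-30.6 rad288.8 tan-77.7 q [-21.2   0.4 109.8  -3.3  52.7  11. ]
t33.4 [ 471.3 -126.3  216.2] yaw-30.6 rad284.6 tan-77.3 q [-21.2   0.4 109.8  -3.3  52.9  11. ]
```

Request:
carry_out --series '[[[4, 0, -20], 0], [[4, 0, -20], 0], [[4, 0, -20], 0], [[4, 0, -20], 0], [[4, 0, -20], 0], [[4, 0, -20], 0], [[4, 0, -20], 0], [[4, 0, -20], 0], [[4, 0, -20], 0], [[4, 0, -20], 0]]'

```text
clock: 34.25
position: [0.4512, -0.115, 0.4473]
ee_rot: [0.039, 0.952, -0.26, 0.156]
contact_force: [0.4, 0.4, -0.4]
width: 0.0849
```

```bash
python3 st.py; python3 settle.py; python3 st.py
```

```text
t34.2 [ 451.2 -115.   447.3] yaw-30.7 rad306.8 tan-83.1 q [-20.7  -6.9  84.6  -2.8  84.    9.8]
t34.4 [ 452.1 -115.3  448.1] yaw-30.7 rad310.6 tan-83.5 q [-20.7  -7.   84.6  -2.8  83.8   9.8]
```

Request:
carry_out --series '[[[-12, 0, 38], 0], [[-12, 0, 38], 0], [[-12, 0, 38], 0], [[-12, 0, 38], 0], [[26, -8, 9], 0], [[26, -8, 9], 0], [[26, -8, 9], 0], [[26, -8, 9], 0]]'

```text
clock: 35.07
position: [0.5446, -0.1361, 0.2649]
ee_rot: [0.038, 0.954, -0.261, 0.141]
contact_force: [-0.0, 0.2, -0.4]
width: 0.0853
```

```bash
python3 st.py; python3 settle.py; python3 st.py
```

```text
t35.1 [ 544.6 -136.1  264.9] yaw-30.6 rad276.6 tan-82.0 q [-19.    5.3  97.2  -3.8  61.1  13. ]
t35.2 [ 546.1 -136.7  265.4] yaw-30.6 rad277.6 tan-81.8 q [-19.    5.4  97.   -3.8  61.1  12.9]
```

Request:
carry_out --series '[[[-26, 8, -8], 0], [[-26, 8, -8], 0], [[-26, 8, -8], 0], [[-26, 8, -8], 0], [[-26, 8, -8], 0], [[-26, 8, -8], 0]]'

```text
clock: 35.72
position: [0.3748, -0.0933, 0.265]
ee_rot: [0.038, 0.955, -0.26, 0.14]
contact_force: [-0.3, -0.3, 0.6]
width: 0.0848
```

```bash
python3 st.py; python3 settle.py; python3 st.py
```

```text
t35.7 [374.8 -93.3 265. ] yaw-30.5 rad275.5 tan-82.1 q [-22.  -11.2 112.3  -2.8  62.4   9.5]
t35.9 [374.7 -93.2 265.5] yaw-30.5 rad277.0 tan-82.4 q [-22.  -11.3 112.3  -2.8  62.4   9.5]
```

Request:
carry_out --series '[[[-26, 8, -8], 0], [[-26, 8, -8], 0], [[-26, 8, -8], 0], [[-26, 8, -8], 0]]'

```text
clock: 36.2
position: [0.2671, -0.0665, 0.2681]
ee_rot: [0.039, 0.954, -0.259, 0.145]
contact_force: [-0.5, -0.0, 0.4]
width: 0.0851
```

```bash
python3 st.py; python3 settle.py; python3 st.py
```

```text
t36.2 [267.1 -66.5 268.1] yaw-30.4 rad284.2 tan-83.0 q [-27.4 -23.8 118.8  -0.9  67.8   3.2]
t36.4 [267.  -66.6 268.4] yaw-30.5 rad286.4 tan-83.7 q [-27.5 -23.9 118.8  -0.9  67.8   3.3]
```

Request:
carry_out --series '[[[36, -10, 6], 0], [[36, -10, 6], 0], [[36, -10, 6], 0], [[36, -10, 6], 0], [[0, 0, 0], 0], [[0, 0, 0], 0]]'

```text
clock: 36.85
position: [0.4258, -0.1091, 0.2914]
ee_rot: [0.04, 0.953, -0.26, 0.152]
contact_force: [-0.7, 0.1, -0.7]
width: 0.0848
```

Request:
carry_out --series '[[[11, 0, -40], 0], [[11, 0, -40], 0], [[11, 0, -40], 0], [[11, 0, -40], 0], [[0, 0, 0], 0], [[0, 0, 0], 0], [[0, 0, 0], 0]]'

```text
clock: 37.43
position: [0.4197, -0.1048, 0.4559]
ee_rot: [0.039, 0.954, -0.26, 0.144]
contact_force: [-0.0, 0.4, 0.1]
width: 0.0852
```

```bash
python3 st.py
```

```text
t37.4 [ 419.7 -104.8  455.9] yaw-30.5 rad283.6 tan-82.6 q [-20.9  -9.1  84.8  -2.8  87.4   9.3]
```

Request:
carry_out --series '[[[-11, 0, 40], 0], [[-11, 0, 40], 0], [[-11, 0, 40], 0], [[-11, 0, 40], 0], [[5, 0, 0], 0], [[5, 0, 0], 0], [[5, 0, 0], 0], [[5, 0, 0], 0]]'

```text
clock: 38.1
position: [0.4363, -0.1152, 0.2856]
ee_rot: [0.038, 0.955, -0.26, 0.139]
contact_force: [1.1, -0.1, -0.1]
width: 0.085
```

```bash
python3 st.py
```

```text
t38.1 [ 436.3 -115.2  285.6] yaw-30.5 rad275.3 tan-77.3 q [-21.6  -5.5 105.   -2.8  64.1   9.7]
```

Request:
carry_out --series '[[[11, 0, -40], 0], [[11, 0, -40], 0], [[11, 0, -40], 0], [[11, 0, -40], 0], [[0, 0, 0], 0], [[0, 0, 0], 0], [[0, 0, 0], 0]]'

```text
clock: 38.68
position: [0.4443, -0.1188, 0.4732]
ee_rot: [0.041, 0.951, -0.26, 0.16]
contact_force: [-0.2, 0.7, -0.2]
width: 0.085
```

```bash
python3 st.py
```

```text
t38.7 [ 444.3 -118.8  473.2] yaw-30.6 rad315.9 tan-81.8 q [-21.6  -7.5  81.7  -2.6  87.    8.7]
```

```bash
sed -i 's/range(3)/range(2)/' settle.py; python3 settle.py; python3 st.py
```

```text
t38.8 [ 443.3 -118.3  470.6] yaw-30.6 rad311.2 tan-81.3 q [-21.6  -7.5  82.   -2.6  87.    8.7]
```

Request:
carry_out --series '[[[-12, 0, 38], 0], [[-12, 0, 38], 0], [[-12, 0, 38], 0], [[-12, 0, 38], 0], [[26, -8, 9], 0], [[26, -8, 9], 0], [[26, -8, 9], 0], [[26, -8, 9], 0]]'

```text
clock: 39.45
position: [0.5329, -0.1382, 0.2722]
ee_rot: [0.038, 0.956, -0.261, 0.13]
contact_force: [-0.0, 0.3, 0.8]
width: 0.0853
```

```bash
python3 settle.py; python3 st.py
```

```text
t39.5 [ 536.  -139.3  271.9] yaw-30.5 rad257.7 tan-78.0 q [-19.7   4.9  96.3  -3.5  63.5  12. ]
```

Request:
carry_out --series '[[[-26, 8, -8], 0], [[-26, 8, -8], 0], [[-26, 8, -8], 0], [[-26, 8, -8], 0]]'

```text
clock: 39.88
position: [0.4253, -0.1115, 0.2681]
ee_rot: [0.037, 0.957, -0.26, 0.125]
contact_force: [0.3, 0.6, 0.1]
width: 0.0852
```

```bash
python3 settle.py; python3 st.py
```

```text
t40.0 [ 422.  -110.3  268.1] yaw-30.4 rad244.9 tan-76.2 q [-21.6  -5.4 106.9  -2.9  63.9   9.9]
```

Request:
carry_out --series '[[[11, 0, -38], 0], [[11, 0, -38], 0], [[11, 0, -38], 0], [[11, 0, -38], 0]]'

```text
clock: 40.32
position: [0.4158, -0.1074, 0.4167]
ee_rot: [0.035, 0.959, -0.261, 0.108]
contact_force: [1.8, -0.2, 0.6]
width: 0.0846
```

```bash
python3 settle.py; python3 st.py
```

```text
t40.4 [ 419.8 -109.1  422.7] yaw-30.4 rad229.4 tan-74.6 q [-21.5  -7.4  87.2  -2.7  86.5   8.8]
```

Request:
carry_out --series '[[[-12, 0, 38], 0], [[-12, 0, 38], 0], [[-12, 0, 38], 0], [[-12, 0, 38], 0], [[26, -8, 9], 0], [[26, -8, 9], 0], [[26, -8, 9], 0], [[26, -8, 9], 0]]'

```text
clock: 41.08
position: [0.5008, -0.1255, 0.2257]
ee_rot: [0.035, 0.96, -0.261, 0.098]
contact_force: [-0.2, -1.1, 1.1]
width: 0.0851
```

```bash
python3 settle.py; python3 st.py
```

```text
t41.2 [ 504.  -126.6  225.5] yaw-30.4 rad194.9 tan-72.7 q [-19.6   5.4 101.7  -3.5  61.3  12.2]
```

The cycle "fast down, unsettled outward, hold, in, up, hold" sheds tilt about 65 mrad each time. Repeating it at the tilt's azimuth.

```bash
python3 path.py -36 440 240 -36 5
```

```text
az -14.1 r 519.6 z 225.5 psi -30.4 q6 12.2
[[[-5, 42, -3], 1.1], [[-8, 40, -4], 1.1], [[-10, 38, -5], 1.1], [[-12, 37, -5], 1.1], [[-14, 35, -6], 1.1]]
```

Request:
carry_out --series '[[[-5, 40, -4], 1], [[-8, 39, -4], 1], [[-10, 38, -5], 1], [[-12, 37, -5], 1], [[-14, 35, -6], 1]]'

```text
clock: 41.6
position: [0.3592, -0.2553, 0.2346]
ee_rot: [0.027, 0.95, -0.296, 0.097]
contact_force: [0.6, -1.1, 1.0]
width: 0.0849
```

```bash
python3 settle.py; python3 st.py
```

```text
t41.7 [ 356.  -257.5  234.8] yaw-35.1 rad200.1 tan6.6 q [-47.2  -2.6 108.6   2.9  62.8 -13.2]
```

Request:
carry_out --series '[[[8, 0, -38], 0], [[8, 0, -38], 0], [[8, 0, -38], 0], [[8, 0, -38], 0]]'

```text
clock: 42.03
position: [0.3477, -0.2524, 0.3814]
ee_rot: [0.021, 0.948, -0.305, 0.083]
contact_force: [0.5, -1.7, 0.4]
width: 0.0849
```

```bash
python3 settle.py; python3 st.py
```

```text
t42.1 [ 350.7 -255.2  387. ] yaw-35.6 rad184.6 tan10.3 q [-47.5  -5.9  90.2   2.7  85.4 -11.9]
```

Request:
carry_out --series '[[[-8, 0, 38], 0], [[-8, 0, 38], 0], [[-7, 0, 38], 0], [[-6, 0, 38], 0], [[26, 0, 5], 0], [[26, 0, 5], 0], [[26, 0, 5], 0], [[26, 0, 5], 0]]'

```text
clock: 42.8
position: [0.4264, -0.2946, 0.2093]
ee_rot: [0.016, 0.95, -0.302, 0.076]
contact_force: [-0.2, -0.2, -0.3]
width: 0.0851
```

```bash
python3 settle.py; python3 st.py
```

```text
t42.9 [ 429.  -296.9  209.5] yaw-35.3 rad157.9 tan13.5 q [-43.9   7.2 101.4   2.5  62.5  -9.6]
```

Request:
carry_out --series '[[[-26, 0, -4], 0], [[-26, 0, -4], 0], [[-26, 0, -4], 0], [[-26, 0, -4], 0]]'

```text
clock: 43.23
position: [0.3438, -0.2336, 0.2041]
ee_rot: [0.015, 0.951, -0.3, 0.076]
contact_force: [0.1, 0.6, 0.1]
width: 0.0851
```

```bash
python3 settle.py; python3 st.py
```

```text
t43.3 [ 340.9 -230.9  203.5] yaw-35.1 rad149.7 tan14.9 q [-46.2  -2.2 112.4   3.   61.6 -12.4]
```

Request:
carry_out --series '[[[5, 0, -38], 0], [[5, 0, -38], 0], [[5, 0, -38], 0], [[5, 0, -38], 0]]'

```text
clock: 43.67
position: [0.331, -0.2231, 0.3508]
ee_rot: [0.008, 0.952, -0.3, 0.064]
contact_force: [1.8, -0.0, -0.3]
width: 0.0849
```

```bash
python3 settle.py; python3 st.py
```

```text
t43.8 [ 334.1 -226.2  356.1] yaw-35.1 rad140.7 tan17.7 q [-46.5  -7.1  95.    2.7  84.4 -11.6]
```

Request:
carry_out --series '[[[-5, 0, 41], 0], [[-5, 0, 41], 0], [[-5, 0, 41], 0], [[-4, 0, 30], 0], [[26, 0, 4], 0], [[26, 0, 4], 0], [[26, 0, 4], 0], [[26, 0, 4], 0]]'

```text
clock: 44.43
position: [0.4193, -0.2752, 0.1872]
ee_rot: [0.009, 0.952, -0.299, 0.065]
contact_force: [-0.2, 0.3, 0.8]
width: 0.0847
```

```bash
python3 settle.py; python3 st.py
```

```text
t44.5 [ 421.9 -277.7  187.5] yaw-34.9 rad134.3 tan17.5 q [-42.9   7.5 104.3   2.6  60.8  -9.2]
```

Request:
carry_out --series '[[[-26, 0, -3], 0], [[-26, 0, -3], 0], [[-26, 0, -3], 0], [[-26, 0, -3], 0]]'

```text
clock: 44.87
position: [0.337, -0.2174, 0.1812]
ee_rot: [0.009, 0.952, -0.297, 0.066]
contact_force: [-0.6, -0.6, -0.4]
width: 0.0851
```

```bash
python3 settle.py
```

Request:
carry_out --series '[[[4, 0, -41], 0], [[4, 0, -41], 0], [[4, 0, -41], 0], [[4, 0, -41], 0], [[4, 0, -41], 0]]'

```text
clock: 45.38
position: [0.3202, -0.2074, 0.3814]
ee_rot: [0.002, 0.953, -0.297, 0.054]
contact_force: [0.4, -0.7, -0.2]
width: 0.085
```

```bash
python3 settle.py;python3 st.py
```

```text
t45.5 [ 323.1 -210.4  386.6] yaw-34.7 rad118.5 tan21.3 q [-46.1  -8.2  91.6   2.7  90.2 -11.2]
```

Request:
carry_out --series '[[[-4, 0, 41], 0], [[-4, 0, 41], 0], [[-4, 0, 41], 0], [[-3, 0, 41], 0], [[26, 0, 3], 0], [[26, 0, 3], 0], [[26, 0, 3], 0], [[26, 0, 3], 0]]'

```text
clock: 46.15
position: [0.4034, -0.2549, 0.2002]
ee_rot: [0.001, 0.954, -0.297, 0.048]
contact_force: [0.7, 0.0, 0.6]
width: 0.0851
```

```bash
python3 settle.py; python3 st.py
```

```text
t46.2 [ 406.2 -257.4  200.6] yaw-34.7 rad96.9 tan23.4 q [-42.4   5.9 104.    2.5  64.9  -8.8]
```

Request:
carry_out --series '[[[-26, 0, -2], 0], [[-26, 0, -2], 0], [[-26, 0, -2], 0], [[-26, 0, -2], 0]]'

```text
clock: 46.58
position: [0.3213, -0.1984, 0.1941]
ee_rot: [0.001, 0.954, -0.296, 0.049]
contact_force: [-0.2, -0.2, 1.3]
width: 0.0851
```

```bash
python3 settle.py
```

Request:
carry_out --series '[[[3, 0, -41], 0], [[3, 0, -41], 0], [[3, 0, -41], 0], [[3, 0, -41], 0], [[3, 0, -41], 0]]'

```text
clock: 47.1
position: [0.3063, -0.1921, 0.3943]
ee_rot: [-0.006, 0.954, -0.297, 0.037]
contact_force: [1.0, -1.5, 0.2]
width: 0.085
```

```bash
python3 settle.py;python3 st.py
```

```text
t47.2 [ 309.1 -194.9  399.1] yaw-34.6 rad82.1 tan26.9 q [-45.8  -8.9  90.3   2.6  94.4 -11. ]
```

Request:
carry_out --series '[[[9, -32, 2], 0], [[9, -32, 2], 0], [[9, -32, 2], 0], [[9, -32, 2], 0]]'

```text
clock: 47.53
position: [0.4131, -0.115, 0.3983]
ee_rot: [0.002, 0.951, -0.306, 0.047]
contact_force: [1.2, -1.7, -0.5]
width: 0.085
```

```bash
python3 settle.py;python3 st.py
```

```text
t47.6 [ 415.1 -112.7  397.3] yaw-35.3 rad92.0 tan-4.1 q [-25.   -3.2  85.7   0.7  92.2  10.2]
```

Request:
carry_out --series '[[[-3, 1, 41], 0], [[-3, 1, 41], 0], [[-3, 1, 41], 0], [[-3, 1, 41], 0], [[25, -9, 3], 0], [[25, -9, 3], 0], [[25, -9, 3], 0], [[25, -9, 2], 0]]'

```text
clock: 48.3
position: [0.4984, -0.1336, 0.2055]
ee_rot: [0.0, 0.954, -0.299, 0.025]
contact_force: [0.2, 0.6, 0.3]
width: 0.0851
```

```bash
python3 settle.py; python3 st.py
```

```text
t48.4 [ 501.9 -135.1  205.8] yaw-34.9 rad54.5 tan-2.8 q [-22.9  10.3  97.5   0.3  69.   11.8]
```

Request:
carry_out --series '[[[-25, 9, -1], 0], [[-25, 9, -1], 0], [[-25, 9, -1], 0], [[-25, 9, -1], 0]]'

```text
clock: 48.73
position: [0.3986, -0.11, 0.1998]
ee_rot: [0.001, 0.954, -0.3, 0.026]
contact_force: [0.4, -0.3, -0.2]
width: 0.085
```

```bash
python3 settle.py
```

Request:
carry_out --series '[[[2, 0, -41], 0], [[2, 0, -41], 0], [[2, 0, -41], 0], [[2, 0, -41], 0], [[2, 0, -41], 0]]'

```text
clock: 49.25
position: [0.3848, -0.1092, 0.4008]
ee_rot: [-0.0, 0.953, -0.301, 0.013]
contact_force: [1.3, -0.0, -0.6]
width: 0.0849
```

```bash
python3 settle.py;python3 st.py
```

```text
t49.4 [ 388.1 -110.8  405.8] yaw-35.1 rad39.7 tan-2.6 q [-26.1  -3.9  85.    0.3  96.6   9. ]
```

Request:
carry_out --series '[[[-2, 0, 41], 0], [[-2, 0, 41], 0], [[-2, 0, 41], 0], [[-2, 0, 41], 0], [[25, -9, 1], 0], [[25, -9, 1], 0], [[25, -9, 1], 0], [[25, -9, 1], 0]]'

```text
clock: 50.02
position: [0.4707, -0.1309, 0.2201]
ee_rot: [0.0, 0.953, -0.303, 0.005]
contact_force: [0.5, 0.5, 0.6]
width: 0.0851
```

```bash
python3 settle.py; python3 st.py
```

```text
t50.1 [ 474.1 -132.3  220.2] yaw-35.2 rad13.4 tan-1.4 q [-23.7   8.6  97.5   0.   73.1  11.5]
```

Tilt is down to 13 mrad. Look again at both trays.

Run:
```python
from h import *
import pickle
t=cam("top");pickle.dump(t,open("t3.pkl","wb"))
a=t["frame"][160:290,185:455]
cv2.imwrite("pics/t3.png",cv2.convertScaleAbs(cv2.resize(a,(797,384),interpolation=cv2.INTER_CUBIC),alpha=1.5,beta=20))
```

```text
(no output)
```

View pics/t3.png

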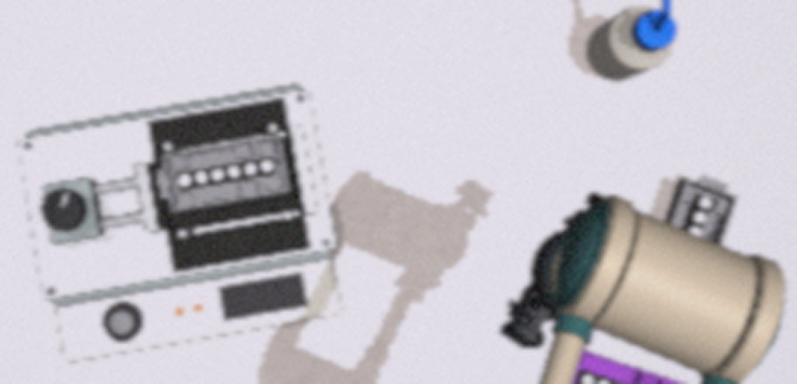

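Tray 2 hasn't moved, and tray 1 sits in place. Going to tray 2.

```bash
python3 go.py 496 -327 215 68.4 38 7
```

```text
t 50.2 p [ 472.2 -131.6  220.6] yaw -35.23 F [-1.   0.8 -0.8] w 84.9 q6 11.5 zax mrad [10.8 -4.4] qd [-0.001 -0.042  0.03  -0.001  0.031  0.   ]
[[8.8, 9.7, 0.4], -6.91],[[7.6, 10.7, 0.4], -6.91],[[6.2, 11.5, 0.4], -6.91],[[4.8, 12.2, 0.4], -6.91],[[3.3, 12.7, 0.4], -6.91],[[1.7, 13.0, 0.4], -6.91],[[0.2, 13.1, 0.4], -6.91],[[-1.4, 13.0, 0.4], -6.91],[[-3.0, 12.8, 0.4], -6.91],[[-4.5, 12.3, 0.4], -6.91],[[-5.9, 11.7, 0.4], -6.91],[[-7.3, 10.9, 0.4], -6.91],[[-8.6, 9.9, 0.4], -6.91],[[-9.7, 8.8, 0.4], -6.91],[[-10.7, 7.6, 0.4], -6.91],
```

Request:
carry_out --series '[[[9, 10, 0], -6.9], [[8, 11, 0], -6.9], [[6, 11.5, 0], -6.9], [[5, 12, 0], -6.9], [[3, 12.5, 0], -6.9], [[2, 13, 0], -6.9], [[0, 13, 0], -6.9], [[-1.5, 13, 0], -6.9]]'

```text
clock: 50.83
position: [0.4771, -0.235, 0.2196]
ee_rot: [0.001, 0.981, 0.191, 0.002]
contact_force: [-0.1, 0.7, 1.0]
width: 0.0849
```

Request:
carry_out --series '[[[-3, 13, 0], -6.9], [[-4.5, 12, 0], -6.9], [[-6, 12, 0], -6.9], [[-7, 11, 0], -6.9], [[-8.5, 10, 0], -6.9], [[-9.5, 9, 0], -6.9], [[-10.5, 7.5, 0], -5.5]]'

```text
clock: 51.42
position: [0.4848, -0.3269, 0.2202]
ee_rot: [-0.0, 0.815, 0.58, 0.0]
contact_force: [-1.0, -0.3, 0.3]
width: 0.0849
```

```bash
python3 settle.py; python3 st.py; python3 go.py 496 -327 130 68.4 38 7
```

```text
t51.5 [ 485.1 -328.1  219.9] yaw70.4 rad1.0 tan-0.2 q [ -40.9   17.1   86.    -0.    76.8 -111.3]
t 51.5 p [ 485.1 -328.1  219.9] yaw 70.42 F [ 0.2 -0.1 -0.3] w 85.1 q6 -111.3 zax mrad [ 0.7 -0.7] qd [ 0.022 -0.016  0.026  0.027  0.025  0.103]
[[1.6, 3.3, 30.0], 0.67],[[1.6, 3.3, 30.0], 0.67],[[1.6, 3.3, 30.0], 0.67],
```

Request:
carry_out --series '[[[2, 4, 35], 1], [[2, 4, 35], 1], [[1.5, 3, 35], 0], [[0, 0, 25], 0]]'

```text
clock: 51.85
position: [0.5, -0.3284, 0.0953]
ee_rot: [0.009, 0.832, 0.555, 0.003]
contact_force: [-0.1, -0.9, 0.3]
width: 0.0854
```

```bash
python3 settle.py; python3 st.py; python3 go.py 496 -327 17.5 68.4 25 7
```

```text
t52.0 [ 497.6 -326.7   93.2] yaw67.5 rad10.4 tan-0.3 q [-4.000e+01  2.330e+01  9.580e+01  1.000e-01  6.030e+01 -1.076e+02]
t 52.0 p [ 497.6 -326.7   93.2] yaw 67.52 F [-1.3  0.8 -0.9] w 85.1 q6 -107.6 zax mrad [ 8.6 -6. ] qd [-0.002 -0.047 -0.092 -0.003  0.046 -0.015]
[[-0.2, -0.3, 18.9], -0.22],[[-0.2, -0.3, 18.9], -0.22],[[-0.2, -0.3, 18.9], -0.22],[[-0.2, -0.3, 18.9], -0.22],
```

Request:
carry_out --series '[[[0, 0, 25], -0.4], [[0, 0, 25], -0.3], [[0, 0, 19], 0]]'

```text
clock: 52.2
position: [0.5021, -0.3291, 0.0311]
ee_rot: [0.012, 0.829, 0.559, 0.004]
contact_force: [-1.1, 0.1, -0.1]
width: 0.085
```

```bash
python3 settle.py; python3 st.py; python3 go.py 496 -327 17.5 68.4 25 7
```

```text
t52.3 [ 500.3 -327.6   29.3] yaw68.0 rad18.3 tan-0.8 q [-3.99e+01  2.73e+01  1.00e+02  1.00e-01  5.17e+01 -1.08e+02]
t 52.3 p [ 500.3 -327.6   29.3] yaw 67.98 F [-0.4  0.7 -0.7] w 85.2 q6 -108.0 zax mrad [ 14.8 -10.7] qd [-0.002 -0.034 -0.048 -0.001  0.028 -0.008]
[[-1.0, -4.2, 11.8], -0.42],
```

Request:
carry_out --series '[[[-1, -3, 7], -0.3], [[0, -1, 5], 0]]'

```text
clock: 52.47
position: [0.4982, -0.3284, 0.021]
ee_rot: [0.012, 0.828, 0.561, 0.004]
contact_force: [0.3, -0.3, 0.1]
width: 0.0848
```

```bash
python3 settle.py; python3 go.py 496 -327 17.5 68.4 25 7
```

```text
t 52.6 p [ 498.6 -328.6   20.9] yaw 68.23 F [-0.2 -0.3  1. ] w 85.2 q6 -108.4 zax mrad [ 20.2 -14.9] qd [-0.002 -0.002 -0.011 -0.     0.004 -0.001]
[[0.6, -3.0, 3.4], -0.17],
```

Request:
carry_out --series '[[[0, 0, 0], 0], [[0, 0, 0], 0], [[0, 0, 0], 0], [[0, 0, 0], 0], [[0, 0, 0], 0]]' --fingers 50 --squeeze 50

```text
clock: 52.98
position: [0.5004, -0.3309, 0.0252]
ee_rot: [0.016, 0.828, 0.561, 0.005]
contact_force: [0.3, 0.1, -2.3]
width: 0.0574
```

```bash
python3 st.py; python3 go.py 496 -327 250 68.4 38 7
```

```text
t53.0 [ 500.4 -330.9   25.2] yaw68.2 rad32.7 tan-3.0 q [-4.020e+01  2.730e+01  1.006e+02  1.000e-01  5.010e+01 -1.084e+02]
t 53.0 p [ 500.4 -330.9   25.2] yaw 68.19 F [ 0.3  0.1 -2.3] w 57.4 q6 -108.4 zax mrad [ 25.6 -20.5] qd [-0.    -0.003  0.001  0.002  0.003  0.   ]
[[0.3, -0.9, -37.5], -0.03],[[0.3, -0.9, -37.5], -0.03],[[0.3, -0.9, -37.5], -0.03],[[0.3, -0.9, -37.5], -0.03],[[0.3, -0.9, -37.5], -0.03],[[0.3, -0.9, -37.5], -0.03],
```

Request:
carry_out --series '[[[0, 0, -30], 0], [[0, 0, -40], 0], [[0, 0, -40], 0], [[0, 0, -40], 0], [[0, 0, -40], 0], [[0, 0, -40], 0]]'

```text
clock: 53.48
position: [0.4886, -0.3205, 0.2499]
ee_rot: [-0.001, 0.828, 0.56, 0.001]
contact_force: [-0.2, -1.8, -2.6]
width: 0.0568
```

```bash
python3 settle.py; python3 st.py; python3 go.py 562 161 260 8.9 36 7;python3 - <<'E'
from h import *
s=cam("side");t=cam("top")
p=proj(s,manip.get_state()["position"])[0].astype(int)
b=cv2.resize(s["frame"][max(p[1]-50,0):p[1]+50,p[0]-60:p[0]+60],(600,500),interpolation=cv2.INTER_CUBIC)
cv2.imwrite("pics/l2.png",b)
E
```

```text
t53.6 [ 492.4 -323.6  256.4] yaw68.2 rad16.0 tan0.6 q [-4.020e+01  1.580e+01  8.270e+01  1.000e-01  8.060e+01 -1.083e+02]
t 53.6 p [ 492.4 -323.6  256.4] yaw 68.16 F [ 0.9 -0.6 -1.2] w 56.9 q6 -108.3 zax mrad [13.7 -8.2] qd [-0.001  0.051  0.122 -0.001 -0.066 -0.   ]
[[34.0, -8.3, -0.3], 4.23],[[33.3, -10.7, -0.3], 4.23],[[32.4, -13.2, -0.3], 4.23],[[31.3, -15.5, -0.3], 4.23],[[30.1, -17.8, -0.3], 4.23],[[28.7, -20.0, -0.3], 4.23],[[27.2, -22.0, -0.3], 4.23],[[25.4, -24.0, -0.3], 4.23],[[23.6, -25.8, -0.3], 4.23],[[21.6, -27.5, -0.3], 4.23],[[19.6, -29.0, -0.3], 4.23],[[17.4, -30.4, -0.3], 4.23],[[15.1, -31.6, -0.3], 4.23],[[12.7, -32.6, -0.3], 4.23],
```

View pics/l2.png

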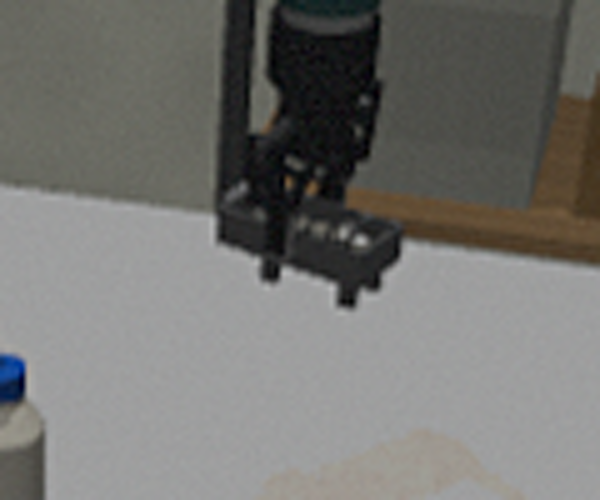

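Tray 2 is held level. Carry it over.

Request:
carry_out --series '[[[34, -8, 0], 4.2], [[33, -11, 0], 4.2], [[32, -13, 0], 4.2], [[31, -15.5, 0], 4.2], [[30, -18, 0], 4.2], [[29, -20, 0], 4.2], [[27, -22, 0], 4.2]]'

```text
clock: 54.27
position: [0.5182, -0.0754, 0.2309]
ee_rot: [-0.009, 0.949, 0.314, -0.011]
contact_force: [0.2, 0.3, -2.2]
width: 0.0569
```

```bash
python3 settle.py; python3 st.py; python3 go.py 561 155 258 8.9 36 7
```

```text
t54.4 [518.1 -71.6 230.6] yaw37.1 rad-29.2 tan10.2 q [-15.7  12.3  91.2   0.4  78.2 -52.9]
t 54.4 p [518.1 -71.6 230.6] yaw 37.10 F [-0.  -0.1 -2.7] w 57.0 q6 -52.9 zax mrad [-27.6  14.1] qd [-0.066  0.005 -0.02  -0.098 -0.016 -0.1  ]
[[24.4, -22.1, -3.9], 4.03],[[22.8, -23.8, -3.9], 4.03],[[21.1, -25.3, -3.9], 4.03],[[19.2, -26.7, -3.9], 4.03],[[17.3, -28.0, -3.9], 4.03],[[15.3, -29.2, -3.9], 4.03],[[13.2, -30.2, -3.9], 4.03],
```

Request:
carry_out --series '[[[24, -22, -4], 4], [[23, -24, -4], 4], [[21, -25, -4], 4], [[19, -26.5, -4], 4], [[17, -28, -3], 4], [[15, -28, 0], 4], [[10, -22, 0], 4]]'

```text
clock: 54.95
position: [0.5537, 0.1463, 0.2335]
ee_rot: [-0.007, 0.997, 0.067, -0.03]
contact_force: [0.6, 0.2, -2.6]
width: 0.0572
```

```bash
python3 settle.py; python3 st.py
python3 - <<'E'
from m import *
import pickle
d3=pickle.load(open("t3.pkl","rb"))
v0=T(134.5,190,.045)[:2];c0=np.array([.5679,-.0962]);a=np.radians(5.1)
o=np.array([[np.cos(a),np.sin(a)],[-np.sin(a),np.cos(a)]])@(v0-c0);print("vial off in tray frame",o)
g=d3["frame"][215:228,240:285];g=cv2.cvtColor(g,cv2.COLOR_BGR2GRAY)
N=lambda x,y,z:ray(d3,((x+.5)/2.952-.5+185,(y+.5)/2.954-.5+160),z)
e1,e2=N(185,180,.125)[:2],N(268,166,.125)[:2];ax=e1-e2;print("axis",np.degrees(np.arctan2(ax[1],ax[0])))
ax/=np.linalg.norm(ax);c1=(e1+e2)/2-o[0]*ax-o[1]*np.array([-ax[1],ax[0]])
print("t1 centre",c1,loc(c1))
q=[N(*p,.13) for p in((158,150),(283,135),(293,195),(170,215))];print("corners centre",np.mean(q,0),loc(np.mean(q,0)))
print("TCP target",c1-.0042*ax)
E
python3 go.py 562 156 200 8.9 36 7
```

```text
t55.0 [553.9 147.6 232.9] yaw8.0 rad-56.5 tan25.8 q [ 7.3 17.4 83.8  1.  82.2 -0.9]
shaker [0.55331007 0.21806014 0.083     ] 8.862475467020232
vial off in tray frame [ 0.00086923 -0.00288705]
axis 98.54064532702692
t1 centre [0.56900572 0.16233946] [  6.9 -57.5]
corners centre [0.5707944  0.16390677 0.13      ] [  8.9 -56.2]
TCP target [0.56962947 0.15818604]
t 55.0 p [553.9 147.6 232.9] yaw 8.02 F [-0.2 -0.9 -2.1] w 57.2 q6 -0.9 zax mrad [-61.3  10.4] qd [-0.052 -0.021  0.021 -0.073  0.022 -0.081]
[[9.2, -7.2, 32.9], -0.88],
```

Request:
carry_out --series '[[[-2, 0, -38], 0], [[-2, 0, -38], 0], [[-2, 0, -38], 0], [[7, -3, 0], -0.3], [[7, -3, 0], -0.3], [[7, -3, 0], -0.3]]'

```text
clock: 55.55
position: [0.5693, 0.1524, 0.3352]
ee_rot: [-0.004, 0.996, 0.08, -0.046]
contact_force: [0.0, -0.4, -1.7]
width: 0.0573
```

```bash
python3 settle.py; python3 st.py; python3 go.py 570 159 230 8.9 36 7
```

```text
t55.6 [569.4 152.9 333.2] yaw9.3 rad-91.5 tan25.8 q [ 7.8 18.1 69.1  0.8 98.3 -1.4]
t 55.6 p [569.4 152.9 333.2] yaw 9.27 F [-0.4 -0.7 -3.5] w 56.9 q6 -1.4 zax mrad [-95.1   1.2] qd [ 0.003 -0.013  0.021 -0.005  0.027  0.006]
[[0.5, -2.0, 34.4], 0.12],[[0.5, -2.0, 34.4], 0.12],[[0.5, -2.0, 34.4], 0.12],
```

Request:
carry_out --series '[[[0, -1, 15], 0], [[0, -1, 15], 0], [[0, -1, 15], 0], [[0, -1, 15], 0], [[0, -1, 15], 0], [[0, -1, 15], 0], [[0, -1, 15], 0]]'

```text
clock: 56.23
position: [0.5533, 0.157, 0.2151]
ee_rot: [-0.003, 0.995, 0.081, -0.056]
contact_force: [0.4, -0.2, -1.3]
width: 0.0573
```

```bash
python3 settle.py; python3 st.py; python3 go.py 570 159 200 8.9 36 7
```

```text
t56.3 [551.3 156.8 213.2] yaw9.3 rad-115.0 tan28.5 q [ 8.4 19.9 83.1  0.8 83.7 -1. ]
t 56.3 p [551.3 156.8 213.2] yaw 9.31 F [-0.6  0.7 -2.8] w 56.9 q6 -1.0 zax mrad [-118.4   -4. ] qd [-0.001 -0.023 -0.079 -0.     0.029 -0.   ]
[[18.8, 0.9, 13.2], 0.41],
```

Request:
carry_out --series '[[[-5, 0, -38], 0], [[-5, 0, -38], 0], [[-5, 0, -38], 0], [[-5, 0, -38], 0], [[-26, 0, 3], 0], [[-26, 0, 3], 0], [[-26, 0, 3], 0], [[-26, 0, 3], 0]]'

```text
clock: 57.0
position: [0.4488, 0.1354, 0.372]
ee_rot: [-0.002, 0.995, 0.08, -0.062]
contact_force: [-0.6, -1.1, -1.4]
width: 0.0568
```

```bash
python3 settle.py; python3 settle.py; python3 st.py
```

```text
t57.2 [449.2 135.6 372.2] yaw9.3 rad-119.6 tan29.5 q [  7.8   7.6  77.8   0.6 101.6  -1.3]
```

Request:
carry_out --series '[[[26, 0, -2], 0], [[26, 0, -2], 0], [[26, 0, -2], 0], [[26, 0, -2], 0]]'

```text
clock: 57.53
position: [0.5534, 0.1524, 0.3696]
ee_rot: [-0.002, 0.995, 0.081, -0.061]
contact_force: [0.7, -0.0, -1.1]
width: 0.0572
```

```bash
python3 settle.py; python3 st.py
```

```text
t57.6 [556.3 152.5 366.8] yaw9.3 rad-119.3 tan25.9 q [  8.   17.7  65.3   0.6 104.   -1.1]
```

Request:
carry_out --series '[[[3, 0, 38], 0], [[3, 0, 38], 0], [[3, 0, 38], 0], [[3, 0, 38], 0]]'

```text
clock: 57.97
position: [0.5611, 0.1544, 0.2161]
ee_rot: [-0.002, 0.995, 0.08, -0.051]
contact_force: [0.7, 0.5, -2.0]
width: 0.057
```

```bash
python3 settle.py; python3 settle.py; python3 go.py 570 159 200 8.9 36 7;python3 st.py
```

```text
t 58.2 p [560.8 154.4 217.9] yaw 9.25 F [-0.1  0.6 -1.9] w 56.9 q6 -1.2 zax mrad [-104.1   -4.2] qd [ 0.001 -0.037 -0.077  0.    -0.005  0.001]
[[9.9, -3.0, 17.9], 0.35],
t58.2 [560.8 154.4 217.9] yaw9.2 rad-101.4 tan23.6 q [ 8.2 20.  82.1  0.6 83.8 -1.2]
```

Request:
carry_out --series '[[[7, -3, 12], 0.2], [[7, -2, 16], 0], [[4, -1, 16], 0]]'

```text
clock: 58.42
position: [0.5818, 0.1645, 0.1835]
ee_rot: [-0.003, 0.996, 0.078, -0.041]
contact_force: [-12.7, -3.1, 8.4]
width: 0.0574
```

```bash
python3 settle.py; python3 st.py; python3 go.py 572 159 155 8.9 36 7
```

```text
t58.5 [580.5 164.5 180.9] yaw9.0 rad-83.1 tan22.3 q [ 8.8 22.6 83.4  0.7 78.9 -0.3]
t 58.5 p [580.5 164.5 180.9] yaw 9.00 F [-0.2  0.1 -1.6] w 57.0 q6 -0.3 zax mrad [-86.1  -1.2] qd [-0.003 -0.02  -0.023 -0.004  0.     0.002]
[[-9.3, 4.1, 25.9], 0.1],
```

Request:
carry_out --series '[[[0, 0, -20], 0], [[-6, 3, 0], 0], [[-4, 2, 0], 0]]'

```text
clock: 58.77
position: [0.5778, 0.1591, 0.2061]
ee_rot: [-0.003, 0.996, 0.078, -0.038]
contact_force: [-1.1, 0.2, -2.4]
width: 0.057
```

```bash
python3 settle.py; python3 st.py; python3 go.py 572 159 155 8.9 36 7;python3 - <<'E'
from h import *
s=cam("side")
b=cv2.resize(s["frame"][170:270,220:320],(600,600),interpolation=cv2.INTER_CUBIC)
cv2.imwrite("pics/p2.png",b)
E
```

```text
t58.9 [577.7 158.9 206.4] yaw9.0 rad-71.8 tan20.5 q [ 8.3 21.  82.2  0.7 81.  -0.8]
t 58.9 p [577.7 158.9 206.4] yaw 8.99 F [ 0.   0.4 -2. ] w 57.0 q6 -0.8 zax mrad [-74.7   0.7] qd [ 0.002  0.015  0.015  0.006 -0.003  0.002]
[[-2.8, -0.5, 25.7], 0.04],[[-2.8, -0.5, 25.7], 0.04],
```

View pics/p2.png

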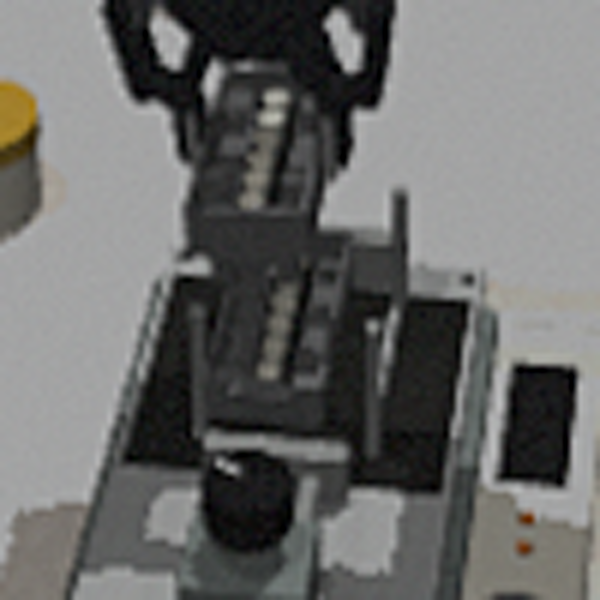

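Request:
carry_out --series '[[[-5, 0, 8], 0], [[-3, 0, 10], 0], [[-1, 0, 8], 0]]'

```text
clock: 59.17
position: [0.5668, 0.1576, 0.1804]
ee_rot: [-0.004, 0.996, 0.078, -0.036]
contact_force: [-0.2, -0.2, -1.9]
width: 0.057
```

```bash
python3 settle.py; python3 st.py; python3 go.py 570 159 150 8.9 36 7
```

```text
t59.3 [565.8 157.4 179.2] yaw9.0 rad-72.3 tan21.2 q [ 8.3 21.  86.2  0.7 77.1 -0.8]
t 59.3 p [565.8 157.4 179.2] yaw 8.96 F [-0.3 -0.8 -2.4] w 56.9 q6 -0.8 zax mrad [-75.3   1.1] qd [ 0.002 -0.004 -0.043  0.002  0.013 -0.001]
[[4.3, -0.9, 29.2], 0.06],
```

Request:
carry_out --series '[[[4, -1, 8], 0], [[2, 0, 8], 0]]'

```text
clock: 59.43
position: [0.5706, 0.1595, 0.1631]
ee_rot: [-0.004, 0.996, 0.078, -0.037]
contact_force: [-5.1, -0.5, 2.2]
width: 0.0568
```

```bash
python3 settle.py; python3 go.py 570 159 145 8.9 36 7
```

```text
t 59.5 p [570.2 159.4 161.9] yaw 8.96 F [-0.2 -1.2 -2.3] w 56.8 q6 -0.7 zax mrad [-76.    0.9] qd [ 0.    -0.013 -0.021  0.002  0.014 -0.001]
[[-0.3, 0.3, 16.9], 0.06],
```

Request:
carry_out --series '[[[-2, 0, 6], 0], [[0, 0, 5], 0]]'

```text
clock: 59.7
position: [0.5685, 0.1593, 0.1508]
ee_rot: [-0.003, 0.996, 0.078, -0.037]
contact_force: [0.1, -0.8, -2.8]
width: 0.0568
```

```bash
python3 settle.py; python3 go.py 568 159 142 8.9 36 7
```

```text
t 59.8 p [568.4 159.2 150.5] yaw 8.96 F [ 0.4 -0.3 -1.9] w 57.0 q6 -0.7 zax mrad [-74.6   1.1] qd [-0.001 -0.01  -0.019 -0.001  0.018  0.001]
[[-0.5, 0.1, 8.5], 0.06],
```

Request:
carry_out --series '[[[0, 0, 4], 0]]'

```text
clock: 59.88
position: [0.5691, 0.1594, 0.1471]
ee_rot: [-0.004, 0.996, 0.078, -0.036]
contact_force: [0.3, 0.7, -1.9]
width: 0.0572
```

```bash
python3 settle.py; python3 go.py 568 159 142 8.9 36 7
```

```text
t 60.0 p [568.5 159.3 146.3] yaw 8.96 F [ 0.6 -0.1 -2.2] w 56.9 q6 -0.7 zax mrad [-73.9   1.2] qd [ 0.001 -0.004 -0.006 -0.001  0.022  0.001]
[[-0.5, 0.2, 4.3], 0.06],
```

Request:
carry_out --series '[[[0.5, 0, 3], 0]]'

```text
clock: 60.07
position: [0.5687, 0.1597, 0.1452]
ee_rot: [-0.004, 0.996, 0.078, -0.037]
contact_force: [-7.6, 0.5, 26.0]
width: 0.0575
```

```bash
python3 settle.py; python3 go.py 568 159 142 8.9 36 7;python3 - <<'E'
from h import *
s=cam("side")
b=cv2.resize(s["frame"][180:260,230:310],(600,600),interpolation=cv2.INTER_CUBIC)
cv2.imwrite("pics/p3.png",b)
E
```

```text
t 60.2 p [568.7 159.4 145.6] yaw 8.96 F [-2.9  1.   8.7] w 57.2 q6 -0.7 zax mrad [-72.8   1.4] qd [ 0.001 -0.002  0.002  0.    -0.005  0.   ]
[[-0.8, 0.3, 3.6], 0.06],
```

View pics/p3.png

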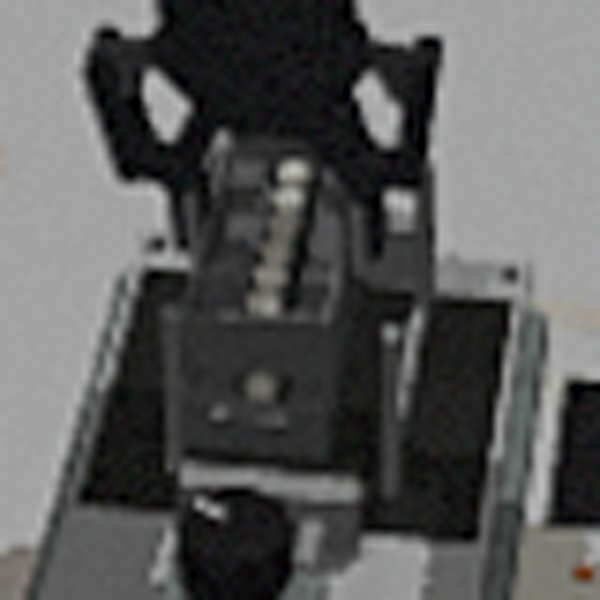

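Contact at the ledge height, aligned. Release and rise.

Request:
carry_out --series '[[[0, 0, 0], 0], [[0, 0, 0], 0], [[0, 0, 0], 0], [[-1, 0, -15], 0], [[-2, 0, -35], 0], [[-2, 0, -40], 0], [[-2, 0, -40], 0]]' --fingers 85

```text
clock: 60.8
position: [0.5666, 0.1574, 0.2714]
ee_rot: [-0.003, 0.996, 0.078, -0.046]
contact_force: [1.1, 0.0, -0.1]
width: 0.0847
```

```bash
python3 settle.py; python3 st.py; python3 -c "
from m import W
print(W(0,105),W(-122,80))"; python3 go.py 537 322 270 -90 38 7;python3 - <<'E'
from h import *
import pickle
s=cam("side");t=cam("top");pickle.dump((s,t),open("st.pkl","wb"))
b=cv2.resize(s["frame"][180:270,225:315],(500,500),interpolation=cv2.INTER_CUBIC)
cv2.imwrite("pics/p4.png",b)
E
```

```text
t60.9 [571.1 158.1 277.9] yaw9.0 rad-71.7 tan21.2 q [ 8.3 18.5 75.9  0.7 89.8 -0.6]
shaker [0.55331007 0.21806014 0.083     ] 8.862475467020232
[0.53713343 0.32180654] [0.42044157 0.2783093 ]
t 60.9 p [571.1 158.1 277.9] yaw 8.96 F [ 0.1 -0.1 -0.5] w 84.8 q6 -0.6 zax mrad [-74.7   1.3] qd [ 0.     0.037  0.117  0.    -0.067  0.001]
[[-0.5, -11.1, 0.5], 6.6],[[-1.8, -11.0, 0.5], 6.6],[[-3.1, -10.7, 0.5], 6.6],[[-4.3, -10.3, 0.5], 6.6],[[-5.4, -9.7, 0.5], 6.6],[[-6.5, -9.1, 0.5], 6.6],[[-7.5, -8.2, 0.5], 6.6],[[-8.4, -7.3, 0.5], 6.6],[[-9.2, -6.3, 0.5], 6.6],[[-9.9, -5.2, 0.5], 6.6],[[-10.4, -4.0, 0.5], 6.6],[[-10.8, -2.8, 0.5], 6.6],[[-11.1, -1.6, 0.5], 6.6],[[-11.2, -0.3, 0.5], 6.6],[[-11.1, 1.0, 0.5], 6.6],
```

View pics/p4.png

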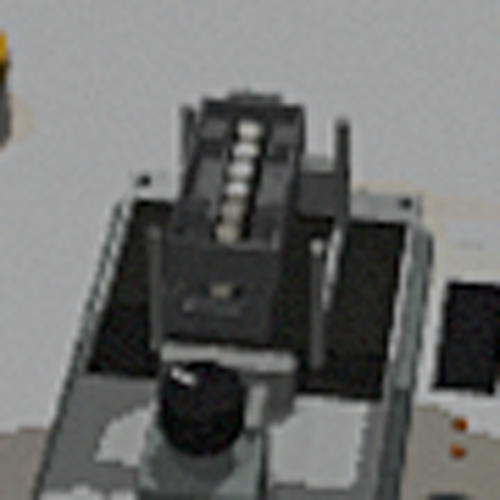

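Stack is right: top tray level, one vial of the lower tray showing under it. Now the knob.

Request:
carry_out --series '[[[-3, -33, 0], 0], [[-3, -33, 0], 0], [[-3, -33, 0], 0], [[-3, -33, 0], 0], [[0, -22, 0], 0], [[0, 0, 0], 0]]'

```text
clock: 61.5
position: [0.5281, 0.3098, 0.2623]
ee_rot: [-0.0, 0.996, 0.074, -0.052]
contact_force: [-0.0, -0.1, -0.1]
width: 0.0849
```

```bash
python3 settle.py; python3 st.py; python3 go.py 539 322 180 24 30 7
```

```text
t61.6 [528.8 306.2 262.3] yaw8.4 rad-94.7 tan43.0 q [22.5 21.3 74.   1.7 90.4 14.1]
t 61.6 p [528.8 306.2 262.3] yaw 8.39 F [ 0.1 -0.8  0. ] w 84.8 q6 14.1 zax mrad [-103.5  -10.3] qd [-0.035 -0.014 -0.009 -0.017  0.005 -0.003]
[[4.1, -4.7, 27.4], -5.2],[[4.6, -4.3, 27.4], -5.2],[[4.9, -3.9, 27.4], -5.2],
```

Request:
carry_out --series '[[[6, -7, 35], 0], [[5, -6, 38], 0], [[2, -2, 20], 0]]'

```text
clock: 61.85
position: [0.5342, 0.3194, 0.1698]
ee_rot: [0.001, 0.996, 0.072, -0.046]
contact_force: [-0.8, 0.2, 0.6]
width: 0.0848
```

```bash
python3 settle.py; python3 st.py; python3 go.py 535.5 321.5 133 8 30 7
```

```text
t62.0 [532.8 318.4 168.8] yaw8.2 rad-89.8 tan40.0 q [23.5 24.7 81.8  1.6 78.9 14.9]
t 62.0 p [532.8 318.4 168.8] yaw 8.21 F [-0.3  0.   0. ] w 84.7 q6 14.9 zax mrad [-97.7 -11.7] qd [-0.003 -0.043 -0.092  0.002  0.051  0.001]
[[1.6, -1.4, 17.9], 0.11],[[1.6, -1.4, 17.9], 0.11],
```

Request:
carry_out --series '[[[4, -2, 16], 0], [[2, -1, 14], 0]]'

```text
clock: 62.12
position: [0.5381, 0.3199, 0.1412]
ee_rot: [0.002, 0.996, 0.07, -0.047]
contact_force: [-0.6, 0.2, 1.1]
width: 0.0851
```

```bash
python3 settle.py; python3 go.py 535.5 321.5 133 8 30 7
python3 - <<'E'
from h import *
s=cam("side")
p=proj(s,[.537,.322,.15])[0].astype(int)
b=cv2.resize(s["frame"][p[1]-40:p[1]+30,p[0]-40:p[0]+40],(640,560),interpolation=cv2.INTER_CUBIC)
cv2.imwrite("pics/k1.png",b)
E
```

```text
t 62.2 p [537.4 319.7 140.5] yaw 8.07 F [-1.2  0.6 -0.7] w 85.1 q6 14.9 zax mrad [-94.7 -11.6] qd [ 0.005 -0.024 -0.037  0.006  0.025 -0.   ]
[[-1.6, -2.1, 7.5], 0.07],
```

View pics/k1.png

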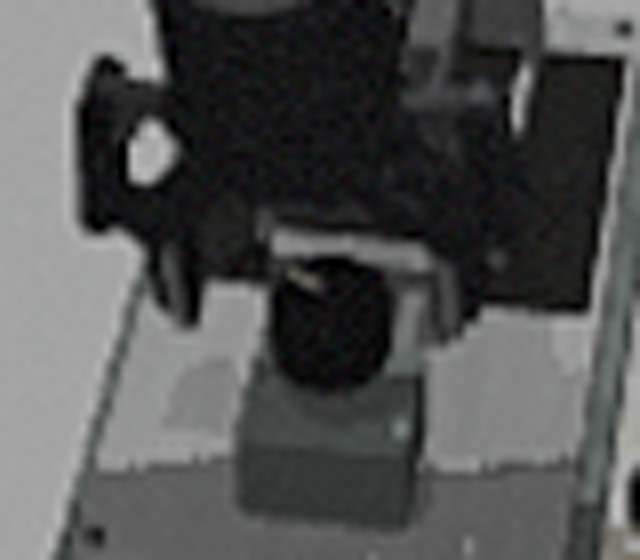

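Fingers straddle the knob, tips around its lower half. Close and turn.

Request:
carry_out --series '[[[-1, -2, 6], 0], [[0, 0, 0], 0]]'

```text
clock: 62.43
position: [0.5378, 0.3215, 0.1387]
ee_rot: [0.001, 0.997, 0.07, -0.045]
contact_force: [-0.0, 0.2, 0.2]
width: 0.085
```

Request:
carry_out --series '[[[0, 0, 0], 0], [[0, 0, 0], 0], [[0, 0, 0], 0], [[0, 0, 0], 0], [[0, 0, 0], 0], [[0, 0, 0], 0]]' --fingers 30 --squeeze 45

```text
clock: 62.93
position: [0.5347, 0.321, 0.1439]
ee_rot: [0.001, 0.997, 0.07, -0.046]
contact_force: [0.0, 0.6, -3.8]
width: 0.0389
```

```bash
python3 st.py; python3 go.py 535.5 321.5 133 8 30 7
```

```text
t62.9 [534.7 321.  143.9] yaw8.0 rad-82.8 tan39.7 q [23.6 25.7 83.7  1.7 75.5 15.1]
t 62.9 p [534.7 321.  143.9] yaw 8.03 F [ 0.   0.6 -3.8] w 38.9 q6 15.1 zax mrad [-91.4  -8.6] qd [ 0.003 -0.005  0.006 -0.005 -0.006 -0.001]
[[0.8, -0.4, 10.9], 0.03],
```

Request:
carry_out --series '[[[0, 0, 0.2], 7], [[0, 0, 0.2], 7], [[0, 0, 0.2], 7], [[0, 0, 0.2], 7], [[0, 0, 0.2], 7], [[0, 0, 0.2], 7], [[0, 0, 0.2], 7], [[0, 0, 0.2], 7], [[0, 0, 0.2], 7], [[0, 0, 0.2], 7]]'

```text
clock: 63.77
position: [0.5348, 0.3209, 0.1437]
ee_rot: [0.028, 0.849, -0.527, -0.036]
contact_force: [-1.7, 0.0, 0.7]
width: 0.039
```

```bash
python3 st.py; python3 go.py 535.5 321.5 133 8 30 7
```

```text
t63.8 [534.8 320.9 143.7] yaw-63.8 rad-82.1 tan38.6 q [23.6 25.7 83.8  1.6 75.5 86.9]
t 63.8 p [534.8 320.9 143.7] yaw -63.78 F [-1.7  0.   0.7] w 39.0 q6 86.9 zax mrad [-90.2  -9.1] qd [-0.000e+00 -1.000e-03  2.000e-03  0.000e+00 -3.000e-03  1.487e+00]
[[-0.0, -0.1, 1.0], -6.53],[[-0.0, -0.1, 1.0], -6.53],[[0.0, -0.1, 1.0], -6.53],[[0.0, -0.1, 1.0], -6.53],[[0.0, -0.1, 1.0], -6.53],[[0.0, -0.1, 1.0], -6.53],[[0.0, -0.1, 1.0], -6.53],[[0.0, -0.1, 1.0], -6.53],[[0.1, -0.1, 1.0], -6.53],[[0.1, -0.1, 1.0], -6.53],[[0.1, -0.1, 1.0], -6.53],
```

Request:
carry_out --series '[[[0, 0, 0.3], 7], [[0, 0, 0.3], 7], [[0, 0, 0.3], 7], [[0, 0, 0.3], 7], [[0, 0, 0.3], 7], [[0, 0, 0.3], 7], [[0, 0, 0.3], 7], [[0, 0, 0], 0]]'

```text
clock: 64.43
position: [0.5352, 0.322, 0.143]
ee_rot: [-0.038, -0.544, 0.838, 0.022]
contact_force: [-1.3, -2.5, -2.0]
width: 0.0389
```

Request:
carry_out --series '[[[0, 0, 0], 0], [[0, 0, 0], 0], [[0, 0, 0], 0], [[0, 0, 0], 0]]' --fingers 80

```text
clock: 64.77
position: [0.5356, 0.322, 0.1429]
ee_rot: [-0.038, -0.548, 0.835, 0.022]
contact_force: [0.3, 0.2, 0.2]
width: 0.0802
```

```bash
python3 st.py
```

```text
t64.8 [535.6 322.  142.9] yaw-113.4 rad-78.1 tan40.3 q [ 23.6  25.7  83.9   1.8  75.2 136.6]
```

Request:
carry_out --series '[[[0, 0, 0], -7.1], [[0, 0, 0], -7.1], [[0, 0, 0], -7.1], [[0, 0, 0], -7.1], [[0, 0, 0], -7.1], [[0, 0, 0], -7.1], [[0, 0, 0], -7.1], [[0, 0, 0], -7.1], [[0, 0, 0], -7.1], [[0, 0, 0], -7.1]]'

```text
clock: 65.6
position: [0.5385, 0.3243, 0.1442]
ee_rot: [0.016, 0.934, -0.354, -0.038]
contact_force: [0.3, -0.6, 0.9]
width: 0.0799
```

```bash
python3 st.py
```

```text
t65.6 [538.5 324.3 144.2] yaw-41.6 rad-71.6 tan40.2 q [23.7 25.8 83.6  1.8 75.  64.7]
```

Request:
carry_out --series '[[[0, 0, 0], -7.1], [[0, 0, 0], -7.1], [[0, 0, 0], -7.1], [[0, 0, 0], -7.1], [[0, 0, 0], -7.1], [[0, 0, 0], -7.1], [[0, 0, 0], -7.1], [[0, 0, 0], -7.1], [[0, 0, 0], -7.1], [[0, 0, 0], -7.1]]'

```text
clock: 66.43
position: [0.5414, 0.3267, 0.1455]
ee_rot: [-0.01, 0.965, 0.259, -0.037]
contact_force: [-1.3, -0.9, -0.1]
width: 0.08
```

```bash
python3 st.py
```

```text
t66.4 [541.4 326.7 145.5] yaw30.1 rad-65.2 tan40.1 q [23.8 25.8 83.2  1.9 74.9 -6.8]
```

Request:
carry_out --series '[[[-3, 1, 0.5], -7.1], [[-3, 1.5, 0.5], -7.1], [[-2, 1, 0.3], -7.1], [[0, 0, 0.3], -7.1], [[0, 0, 0.3], -7.1], [[0, 0, 0.3], -7.1], [[0, 0, 0.3], -7.1], [[0, 0, 0.3], -7.1], [[0, 0, 0.3], -7.1], [[0, 0, 0.3], -7.1]]'

```text
clock: 67.27
position: [0.5395, 0.3213, 0.1438]
ee_rot: [-0.029, 0.631, 0.775, -0.021]
contact_force: [0.2, 0.5, -0.2]
width: 0.0799
```

Request:
carry_out --series '[[[0, 0, 0.3], -7.1], [[0, 0, 0.3], -7.1], [[0, 0, 0.3], -7.1], [[0, 0, 0.3], -7.1], [[0, 0, 0.3], -7.1], [[0, 0, 0.3], -7.1], [[0, 0, 0.3], -7.1], [[0, 0, 0.3], -7.1], [[0, 0, 0.3], -7.1], [[0, 0, 0], 0]]'

```text
clock: 68.1
position: [0.5421, 0.3236, 0.1423]
ee_rot: [-0.033, 0.119, 0.992, -0.0]
contact_force: [-0.2, -0.0, 0.3]
width: 0.0799
```

```bash
python3 settle.py; python3 st.py;python3 go.py 536 321.5 140 167 30 7
```

```text
t68.2 [542.1 323.6 142.4] yaw166.0 rad-52.6 tan39.4 q [  23.4   25.5   84.3    1.9   73.5 -143.1]
t 68.2 p [542.1 323.6 142.4] yaw 165.98 F [ 0.7 -0.3 -0.7] w 80.0 q6 -143.1 zax mrad [-65.3   6.8] qd [-0.001 -0.001  0.001  0.002  0.001  0.007]
[[5.4, -3.5, 2.4], -1.02],
```

Request:
carry_out --series '[[[4, -3, 2], 0], [[0, 0, 0], 0]]'

```text
clock: 68.37
position: [0.5372, 0.3216, 0.1406]
ee_rot: [-0.033, 0.124, 0.992, -0.001]
contact_force: [-0.6, -0.1, -0.4]
width: 0.0799
```

Request:
carry_out --series '[[[0, 0, 0], 0], [[0, 0, 0], 0], [[0, 0, 0], 0], [[0, 0, 0], 0], [[0, 0, 0], 0]]' --fingers 30

```text
clock: 68.78
position: [0.5351, 0.3219, 0.1417]
ee_rot: [-0.034, 0.125, 0.992, -0.0]
contact_force: [1.8, -0.6, -5.1]
width: 0.0389
```

Request:
carry_out --series '[[[0, 0, 0.3], 7.1], [[0, 0, 0.3], 7.1], [[0, 0, 0.3], 7.1], [[0, 0, 0.3], 7.1], [[0, 0, 0.3], 7.1], [[0, 0, 0.3], 7.1], [[0, 0, 0.3], 7.1], [[0, 0, 0.3], 7.1], [[0, 0, 0.3], 7.1], [[0, 0, 0.3], 7.1]]'

```text
clock: 69.62
position: [0.5359, 0.3219, 0.1413]
ee_rot: [-0.026, 0.684, 0.729, -0.019]
contact_force: [-2.3, -1.9, 1.3]
width: 0.0388
```

Request:
carry_out --series '[[[0, 0, 0.3], 7.1], [[0, 0, 0.3], 7.1], [[0, 0, 0.3], 7.1], [[0, 0, 0.3], 7.1], [[0, 0, 0.3], 7.1], [[0, 0, 0.3], 7.1], [[0, 0, 0.3], 7.1], [[0, 0, 0.3], 7.1], [[0, 0, 0.3], 7.1], [[0, 0, 0.3], 7.1]]'

```text
clock: 70.45
position: [0.5366, 0.321, 0.1407]
ee_rot: [-0.01, 0.981, 0.192, -0.028]
contact_force: [-3.9, -2.4, 1.9]
width: 0.0388
```

```bash
python3 st.py
```

```text
t70.5 [536.6 321.  140.7] yaw22.1 rad-45.6 tan38.3 q [23.4 24.9 85.6  1.9 72.5  0.7]
```

Request:
carry_out --series '[[[0, 0, 0.3], 7.1], [[0, 0, 0.3], 7.1], [[0, 0, 0.3], 7.1], [[0, 0, 0.3], 7.1], [[0, 0, 0.3], 7.1], [[0, 0, 0.3], 7.1], [[0, 0, 0.3], 7.1], [[0, 0, 0.3], 7.1], [[0, 0, 0.3], 7.1], [[0, 0, 0.3], 7.1]]'

```text
clock: 71.28
position: [0.5351, 0.3204, 0.1406]
ee_rot: [0.008, 0.908, -0.419, -0.026]
contact_force: [-2.5, -0.4, 2.0]
width: 0.0386
```

Request:
carry_out --series '[[[0, 0, 0.3], 7.1], [[0, 0, 0.3], 7.1], [[0, 0, 0.3], 7.1], [[0, 0, 0.3], 7.1], [[0, 0, 0.3], 7.1], [[0, 0, 0.3], 7.1], [[0, 0, 0.3], 7.1], [[0, 0, 0.3], 7.1], [[0, 0, 0.3], 7.1], [[0, 0, 0], 0]]'

```text
clock: 72.12
position: [0.5348, 0.3219, 0.1402]
ee_rot: [-0.018, -0.544, 0.839, 0.018]
contact_force: [-1.5, -0.5, 0.7]
width: 0.0387
```

```bash
python3 st.py
```

```text
t72.1 [534.8 321.9 140.2] yaw-114.1 rad-37.6 tan33.9 q [ 23.7  24.6  86.1   1.7  71.7 137.2]
```

Request:
carry_out --series '[[[0, 0, 0], 0], [[0, 0, 0], 0], [[0, 0, 0], 0], [[0, 0, 0], 0]]' --fingers 80

```text
clock: 72.45
position: [0.5353, 0.3217, 0.1399]
ee_rot: [-0.018, -0.547, 0.837, 0.017]
contact_force: [0.8, 0.2, 0.3]
width: 0.0798
```

```bash
python3 settle.py; python3 st.py
```

```text
t72.5 [535.2 321.7 139.9] yaw-113.7 rad-37.5 tan33.4 q [ 23.7  24.6  86.1   1.7  71.7 136.8]
```

Request:
carry_out --series '[[[0, 0, 0.1], -7.1], [[0, 0, 0.1], -7.1], [[0, 0, 0.1], -7.1], [[0, 0, 0.1], -7.1], [[0, 0, 0.1], -7.1], [[0, 0, 0.1], -7.1], [[0, 0, 0.1], -7.1], [[0, 0, 0.1], -7.1], [[0, 0, 0.1], -7.1], [[0, 0, 0.1], -7.1]]'

```text
clock: 73.38
position: [0.5365, 0.322, 0.1389]
ee_rot: [0.004, 0.934, -0.356, -0.024]
contact_force: [-0.6, 0.2, -0.6]
width: 0.0797
```

Request:
carry_out --series '[[[0, 0, 0.1], -7.1], [[0, 0, 0.1], -7.1], [[0, 0, 0.1], -7.1], [[0, 0, 0.1], -7.1], [[0, 0, 0.1], -7.1], [[0, 0, 0.1], -7.1], [[0, 0, 0.1], -7.1], [[0, 0, 0.1], -7.1], [[0, 0, 0.1], -7.1], [[0, 0, 0.1], -7.1]]'

```text
clock: 74.22
position: [0.5377, 0.3223, 0.138]
ee_rot: [-0.011, 0.966, 0.258, -0.021]
contact_force: [-0.7, -0.2, 0.5]
width: 0.0802
```

Request:
carry_out --series '[[[-2, 1, 0.3], -7.1], [[-2, 1, 0.3], -7.1], [[0, 0, 0.3], -7.1], [[0, 0, 0.2], -7.1], [[0, 0, 0.2], -7.1], [[0, 0, 0.2], -7.1], [[0, 0, 0.2], -7.1], [[0, 0, 0.2], -7.1], [[0, 0, 0.2], -7.1], [[0, 0, 0.2], -7.1]]'

```text
clock: 75.05
position: [0.5365, 0.3187, 0.1358]
ee_rot: [-0.021, 0.633, 0.774, -0.01]
contact_force: [0.4, 0.8, 0.2]
width: 0.0799
```

Request:
carry_out --series '[[[0, 0, 0.2], -7.1], [[0, 0, 0.2], -7.1], [[0, 0, 0.2], -7.1], [[0, 0, 0.2], -7.1], [[0, 0, 0.2], -7.1], [[0, 0, 0.2], -7.1], [[0, 0, 0.2], -7.1], [[0, 0, 0.2], -7.1], [[0, 0, 0.2], -7.1], [[2, -2, 1], 0]]'

```text
clock: 75.88
position: [0.5357, 0.3178, 0.1332]
ee_rot: [-0.021, 0.121, 0.992, 0.004]
contact_force: [0.8, 0.9, -1.0]
width: 0.08
```

```bash
python3 st.py
```

```text
t75.9 [535.7 317.8 133.2] yaw166.1 rad-29.3 tan31.7 q [  23.3   24.5   87.3    1.7   70.1 -143.4]
```

Request:
carry_out --series '[[[0, 0, 0], 0], [[0, 0, 0], 0], [[0, 0, 0], 0], [[0, 0, 0], 0], [[0, 0, 0], 0]]' --fingers 30

```text
clock: 76.3
position: [0.5341, 0.3176, 0.1336]
ee_rot: [-0.022, 0.125, 0.992, 0.003]
contact_force: [0.2, 0.2, -2.7]
width: 0.039
```

Request:
carry_out --series '[[[0, 0, 0.3], 7.1], [[0, 0, 0.3], 7.1], [[0, 0, 0.3], 7.1], [[0, 0, 0.3], 7.1], [[0, 0, 0.3], 7.1], [[0, 0, 0.3], 7.1], [[0, 0, 0.3], 7.1], [[0, 0, 0.3], 7.1], [[0, 0, 0.3], 7.1], [[0, 0, 0.3], 7.1]]'

```text
clock: 77.13
position: [0.5315, 0.3212, 0.1335]
ee_rot: [-0.023, 0.684, 0.729, -0.008]
contact_force: [-0.9, 1.4, 1.3]
width: 0.039
```

Request:
carry_out --series '[[[0, 0, 0.3], 7.1], [[0, 0, 0.3], 7.1], [[0, 0, 0.3], 7.1], [[0, 0, 0.3], 7.1], [[0, 0, 0.3], 7.1], [[0, 0, 0.3], 7.1], [[0, 0, 0.3], 7.1], [[0, 0, 0.3], 7.1], [[0, 0, 0.3], 7.1], [[0, 0, 0.3], 7.1]]'

```text
clock: 77.97
position: [0.5344, 0.325, 0.1328]
ee_rot: [-0.016, 0.981, 0.191, -0.014]
contact_force: [-1.3, 0.0, 0.9]
width: 0.0387
```

Request:
carry_out --series '[[[0, 0, 0.3], 7.1], [[0, 0, 0.3], 7.1], [[0, 0, 0.3], 7.1], [[0, 0, 0.3], 7.1], [[0, 0, 0.3], 7.1], [[0, 0, 0.3], 7.1], [[0, 0, 0.3], 7.1], [[0, 0, 0.3], 7.1], [[0, 0, 0.3], 7.1], [[0, 0, 0.3], 7.1]]'

```text
clock: 78.8
position: [0.539, 0.3234, 0.1321]
ee_rot: [-0.005, 0.908, -0.419, -0.013]
contact_force: [-1.9, -0.1, 0.8]
width: 0.0391
```

Request:
carry_out --series '[[[0, 0, 0.3], 7.1], [[0, 0, 0.3], 7.1], [[0, 0, 0.3], 7.1], [[0, 0, 0.3], 7.1], [[0, 0, 0.3], 7.1], [[0, 0, 0.3], 7.1], [[0, 0, 0.3], 7.1], [[0, 0, 0.3], 7.1], [[0, 0, 0.3], 7.1], [[0, 0, 0], 0]]'

```text
clock: 79.63
position: [0.5392, 0.3191, 0.1317]
ee_rot: [-0.004, -0.543, 0.839, 0.007]
contact_force: [-0.2, 1.1, -0.2]
width: 0.0388
```

```bash
python3 st.py
```

```text
t79.6 [539.2 319.1 131.7] yaw-114.2 rad-8.0 tan14.4 q [ 23.8  24.2  87.9   0.8  68.4 137.7]
```

Request:
carry_out --series '[[[0, 0, 0], 0], [[0, 0, 0], 0], [[0, 0, 0], 0], [[0, 0, 0], 0]]' --fingers 80

```text
clock: 79.97
position: [0.5397, 0.3194, 0.1314]
ee_rot: [-0.003, -0.546, 0.838, 0.007]
contact_force: [0.4, 0.5, -0.1]
width: 0.0798
```

Request:
carry_out --series '[[[0, 0, 0.1], -7.1], [[0, 0, 0.1], -7.1], [[0, 0, 0.1], -7.1], [[0, 0, 0.1], -7.1], [[0, 0, 0.1], -7.1], [[0, 0, 0.1], -7.1], [[0, 0, 0.1], -7.1], [[0, 0, 0.1], -7.1], [[0, 0, 0.1], -7.1], [[0, 0, 0.1], -7.1]]'

```text
clock: 80.8
position: [0.5412, 0.319, 0.1298]
ee_rot: [-0.002, 0.934, -0.357, -0.007]
contact_force: [0.1, -0.3, 0.6]
width: 0.0801
```

Request:
carry_out --series '[[[0, 0, 0.1], -7.1], [[0, 0, 0.1], -7.1], [[0, 0, 0.1], -7.1], [[0, 0, 0.1], -7.1], [[0, 0, 0.1], -7.1], [[0, 0, 0.1], -7.1], [[0, 0, 0.1], -7.1], [[0, 0, 0.1], -7.1], [[0, 0, 0.1], -7.1], [[0, 0, 0.1], -7.1]]'

```text
clock: 81.63
position: [0.5426, 0.3185, 0.1282]
ee_rot: [-0.006, 0.966, 0.257, -0.004]
contact_force: [0.4, 0.5, 0.4]
width: 0.08
```

```bash
python3 st.py
```

```text
t81.6 [542.6 318.5 128.2] yaw29.8 rad-5.2 tan13.7 q [23.6 24.5 88.   0.8 67.9 -6.5]
```

Request:
carry_out --series '[[[-1, 0, 0.2], -7.1], [[-1, 0, 0.2], -7.1], [[0, 0, 0.2], -7.1], [[0, 0, 0.2], -7.1], [[0, 0, 0.2], -7.1], [[0, 0, 0.2], -7.1], [[0, 0, 0.2], -7.1], [[0, 0, 0.2], -7.1], [[0, 0, 0.2], -7.1], [[0, 0, 0.2], -7.1]]'

```text
clock: 82.47
position: [0.5423, 0.3169, 0.1256]
ee_rot: [-0.007, 0.633, 0.774, 0.0]
contact_force: [1.0, -0.5, 0.0]
width: 0.0801
```

Request:
carry_out --series '[[[0, 0, 0.2], -7.1], [[0, 0, 0.2], -7.1], [[0, 0, 0.2], -7.1], [[0, 0, 0.2], -7.1], [[0, 0, 0.2], -7.1], [[0, 0, 0.2], -7.1], [[0, 0, 0.2], -7.1], [[0, 0, 0.2], -7.1], [[0, 0, 0.2], -7.1], [[1, -1, 1], 0]]'

```text
clock: 83.3
position: [0.5428, 0.3159, 0.1223]
ee_rot: [-0.005, 0.121, 0.993, 0.004]
contact_force: [0.5, -0.7, -0.1]
width: 0.0798
```

```bash
python3 settle.py; python3 st.py; python3 go.py 536 321.5 137 167 30 7
```

```text
t83.4 [542.1 315.6 122. ] yaw165.7 rad-4.1 tan12.9 q [  23.4   24.6   88.8    0.8   66.9 -142.6]
t 83.4 p [542.1 315.6 122. ] yaw 165.75 F [0.5 0.  0.5] w 79.8 q6 -142.6 zax mrad [-10.1   9.1] qd [ 0.002 -0.001 -0.004  0.002 -0.001  0.008]
[[7.4, 4.2, -15.0], -1.25],
```

Request:
carry_out --series '[[[6, 4, -8], 0], [[0, 0, 0], 0]]'

```text
clock: 83.57
position: [0.5369, 0.321, 0.1304]
ee_rot: [-0.006, 0.126, 0.992, 0.004]
contact_force: [-0.4, 0.8, 0.2]
width: 0.0802
```

Request:
carry_out --series '[[[0, 0, 0], 0], [[0, 0, 0], 0], [[0, 0, 0], 0], [[0, 0, 0], 0], [[0, 0, 0], 0]]' --fingers 30

```text
clock: 83.98
position: [0.5358, 0.322, 0.1319]
ee_rot: [-0.006, 0.127, 0.992, 0.004]
contact_force: [1.1, 0.2, -2.8]
width: 0.0388
```

Request:
carry_out --series '[[[0, 0, 0.1], 7.1], [[0, 0, 0.1], 7.1], [[0, 0, 0.1], 7.1], [[0, 0, 0.1], 7.1], [[0, 0, 0.1], 7.1], [[0, 0, 0.1], 7.1], [[0, 0, 0.1], 7.1], [[0, 0, 0.1], 7.1], [[0, 0, 0.1], 7.1], [[0, 0, 0.1], 7.1]]'

```text
clock: 84.82
position: [0.5366, 0.3212, 0.1315]
ee_rot: [-0.006, 0.685, 0.728, 0.0]
contact_force: [-0.4, 0.1, 1.7]
width: 0.0386
```

Request:
carry_out --series '[[[0, 0, 0.1], 7.1], [[0, 0, 0.1], 7.1], [[0, 0, 0.1], 7.1], [[0, 0, 0.1], 7.1], [[0, 0, 0.1], 7.1], [[0, 0, 0.1], 7.1], [[0, 0, 0.1], 7.1], [[0, 0, 0.1], 7.1], [[0, 0, 0.1], 7.1], [[0, 0, 0.1], 7.1]]'

```text
clock: 85.65
position: [0.5362, 0.3202, 0.131]
ee_rot: [-0.004, 0.982, 0.19, -0.003]
contact_force: [-1.4, -0.2, 1.4]
width: 0.0384
```

Request:
carry_out --series '[[[0, 0, 0.1], 7.1], [[0, 0, 0.1], 7.1], [[0, 0, 0.1], 7.1], [[0, 0, 0.1], 7.1], [[0, 0, 0.1], 7.1], [[0, 0, 0.1], 7.1], [[0, 0, 0.1], 7.1], [[0, 0, 0.1], 7.1], [[0, 0, 0.1], 7.1], [[0, 0, 0.1], 7.1]]'

```text
clock: 86.48
position: [0.5351, 0.3202, 0.1305]
ee_rot: [-0.0, 0.907, -0.421, -0.005]
contact_force: [-1.5, -0.1, 1.6]
width: 0.039
```

Request:
carry_out --series '[[[0, 0, 0.1], 7.1], [[0, 0, 0.1], 7.1], [[0, 0, 0.1], 7.1], [[0, 0, 0.1], 7.1], [[0, 0, 0.1], 7.1], [[0, 0, 0.1], 7.1], [[0, 0, 0.1], 7.1], [[0, 0, 0.1], 7.1], [[0, 0, 0.1], 7.1], [[0, 0, 0], 0]]'

```text
clock: 87.32
position: [0.5347, 0.3213, 0.1302]
ee_rot: [-0.002, -0.542, 0.84, 0.005]
contact_force: [-1.0, -0.0, 0.7]
width: 0.0388
```

```bash
python3 st.py
```

```text
t87.3 [534.7 321.3 130.2] yaw-114.4 rad-4.5 tan9.3 q [ 24.3  24.   88.6   0.5  67.7 138.5]
```

Request:
carry_out --series '[[[0, 0, 0], 0], [[0, 0, 0], 0], [[0, 0, 0], 0], [[0, 0, 0], 0]]' --fingers 80

```text
clock: 87.65
position: [0.5352, 0.3209, 0.1296]
ee_rot: [-0.002, -0.545, 0.838, 0.004]
contact_force: [-0.2, 0.5, 1.2]
width: 0.08
```

Request:
carry_out --series '[[[0, 0, 0], -7.1], [[0, 0, 0], -7.1], [[0, 0, 0], -7.1], [[0, 0, 0], -7.1], [[0, 0, 0], -7.1], [[0, 0, 0], -7.1], [[0, 0, 0], -7.1], [[0, 0, 0], -7.1], [[0, 0, 0], -7.1], [[0, 0, 0], -7.1]]'

```text
clock: 88.48
position: [0.5362, 0.3201, 0.1291]
ee_rot: [-0.001, 0.934, -0.358, -0.004]
contact_force: [0.5, 0.0, 0.1]
width: 0.0799
```

Request:
carry_out --series '[[[0, 0, 0], -7.1], [[0, 0, 0], -7.1], [[0, 0, 0], -7.1], [[0, 0, 0], -7.1], [[0, 0, 0], -7.1], [[0, 0, 0], -7.1], [[0, 0, 0], -7.1], [[0, 0, 0], -7.1], [[0, 0, 0], -7.1], [[0, 0, 0], -7.1]]'

```text
clock: 89.32
position: [0.5372, 0.3193, 0.1286]
ee_rot: [-0.003, 0.967, 0.256, -0.003]
contact_force: [-0.6, 0.6, 0.2]
width: 0.08
```

Request:
carry_out --series '[[[0, 0, 0], -7.1], [[0, 0, 0], -7.1], [[0, 0, 0], -7.1], [[0, 0, 0], -7.1], [[0, 0, 0], -7.1], [[0, 0, 0], -7.1], [[0, 0, 0], -7.1], [[0, 0, 0], -7.1], [[0, 0, 0], 0]]'

```text
clock: 90.07
position: [0.5381, 0.3187, 0.1281]
ee_rot: [-0.003, 0.725, 0.689, -0.001]
contact_force: [-0.4, -0.2, -0.3]
width: 0.0801
```

```bash
python3 settle.py; python3 st.py; python3 go.py 536.5 321.5 127 111 30 7
```

```text
t90.2 [538.1 318.7 128.1] yaw86.8 rad-3.0 tan5.6 q [ 24.1  24.2  88.6   0.3  67.4 -62.9]
t 90.2 p [538.1 318.7 128.1] yaw 86.83 F [-0.8 -0.1 -1.1] w 80.3 q6 -62.9 zax mrad [-5.5  3.3] qd [ 0.001 -0.001  0.002 -0.    -0.001  0.007]
[[0.7, -0.4, 0.3], -6.04],[[0.7, -0.4, 0.3], -6.04],[[0.8, -0.3, 0.3], -6.04],[[0.8, -0.2, 0.3], -6.04],
```

Request:
carry_out --series '[[[2, -1.5, -0.5], 0], [[0, 0, 0], 0]]'

```text
clock: 90.33
position: [0.5367, 0.3208, 0.1286]
ee_rot: [-0.003, 0.728, 0.686, -0.001]
contact_force: [0.1, 0.0, 0.7]
width: 0.0803
```

Request:
carry_out --series '[[[0, 0, 0], 0], [[0, 0, 0], 0], [[0, 0, 0], 0], [[0, 0, 0], 0], [[0, 0, 0], 0]]' --fingers 30 --squeeze 60

```text
clock: 90.75
position: [0.5365, 0.321, 0.129]
ee_rot: [-0.003, 0.729, 0.685, -0.001]
contact_force: [0.3, 0.7, -0.8]
width: 0.0386
```

Request:
carry_out --series '[[[0, 0, 0.1], 7.1], [[0, 0, 0.1], 7.1], [[0, 0, 0.1], 7.1], [[0, 0, 0.1], 7.1], [[0, 0, 0.1], 7.1], [[0, 0, 0.1], 7.1], [[0, 0, 0.1], 7.1], [[0, 0, 0.1], 7.1], [[0, 0, 0.1], 7.1], [[0, 0, 0.1], 7.1]]'

```text
clock: 91.58
position: [0.536, 0.3202, 0.1286]
ee_rot: [-0.001, 0.992, 0.127, -0.003]
contact_force: [-0.8, -0.3, 0.5]
width: 0.0385
```

```bash
python3 st.py; python3 -c "
from h import *;print(manip.get_state()['moment'].round(2))"
```

```text
t91.6 [536.  320.2 128.6] yaw14.6 rad-3.8 tan4.5 q [24.3 24.1 88.7  0.3 67.5  9.7]
[ 0.03 -0.02  0.07]
```

Request:
carry_out --series '[[[0, 0, 0.1], 7.1], [[0, 0, 0.1], 7.1], [[0, 0, 0.1], 7.1], [[0, 0, 0.1], 7.1], [[0, 0, 0.1], 7.1], [[0, 0, 0.1], 7.1], [[0, 0, 0.1], 7.1], [[0, 0, 0.1], 7.1], [[0, 0, 0.1], 7.1], [[0, 0, 0.1], 7.1]]'

```text
clock: 92.42
position: [0.5348, 0.3204, 0.1285]
ee_rot: [0.002, 0.88, -0.475, -0.0]
contact_force: [-1.3, -0.4, 2.2]
width: 0.0383
```

```bash
python3 st.py; python3 -c "
from h import *;print(manip.get_state()['moment'].round(2))"
```

```text
t92.4 [534.8 320.4 128.5] yaw-56.7 rad-4.7 tan-1.8 q [24.6 24.  88.8 -0.1 67.4 81.4]
[0.01 0.07 1.36]
```

Request:
carry_out --series '[[[0, 0, 0.1], 7.1], [[0, 0, 0.1], 7.1], [[0, 0, 0.1], 7.1], [[0, 0, 0.1], 7.1], [[0, 0, 0.1], 7.1], [[0, 0, 0.1], 7.1], [[0, 0, 0.1], 7.1]]'

```text
clock: 93.0
position: [0.534, 0.3214, 0.1285]
ee_rot: [-0.003, -0.596, 0.803, -0.004]
contact_force: [-1.1, 0.2, 1.1]
width: 0.0386
```

```bash
python3 st.py; python3 -c "
from h import *;print(manip.get_state()['moment'].round(2))"
```

```text
t93.0 [534.  321.4 128.5] yaw-106.8 rad-4.3 tan-7.9 q [ 24.9  24.   88.8  -0.5  67.4 131.9]
[0.2  0.08 1.57]
```

Request:
carry_out --series '[[[0, 0, 0], 0], [[0, 0, 0], 0], [[0, 0, 0], 0], [[0, 0, 0], 0]]' --fingers 80

```text
clock: 93.33
position: [0.5339, 0.3217, 0.1283]
ee_rot: [-0.003, -0.598, 0.802, -0.004]
contact_force: [0.1, 0.8, -0.2]
width: 0.0801
```

Request:
carry_out --series '[[[0, 0, -30], 0], [[0, 0, -38], 0], [[0, 0, -30], 0], [[0, 0, 0], 0]]'

```text
clock: 93.67
position: [0.532, 0.3213, 0.2264]
ee_rot: [-0.007, -0.599, 0.8, -0.002]
contact_force: [0.8, 0.5, 0.8]
width: 0.0799
```

```bash
python3 settle.py; python3 st.py; python3 go.py 420.3 278.4 150 -90 20 7
python3 - <<'E'
from h import *
s=cam("side");t=cam("top")
cv2.imwrite("pics/f1.png",np.hstack([cv2.resize(s["frame"][180:290,210:320],(400,400),interpolation=cv2.INTER_CUBIC),cv2.resize(t["frame"][180:290,195:305],(400,400),interpolation=cv2.INTER_CUBIC)]))
E
```

```text
t93.8 [529.8 320.2 221.7] yaw-106.4 rad-21.5 tan-4.9 q [ 25.   20.6  80.5  -0.4  80.1 131.4]
t 93.8 p [529.8 320.2 221.7] yaw -106.37 F [-1.1  0.2 -0.6] w 79.9 q6 131.4 zax mrad [-15.8 -15.3] qd [-0.     0.029  0.058  0.002 -0.009  0.006]
[[10.1, 13.3, 10.2], -2.34],[[9.6, 13.7, 10.2], -2.34],[[9.0, 14.1, 10.2], -2.34],[[8.4, 14.5, 10.2], -2.34],[[7.8, 14.8, 10.2], -2.34],[[7.2, 15.1, 10.2], -2.34],[[6.6, 15.4, 10.2], -2.34],
```

View pics/f1.png

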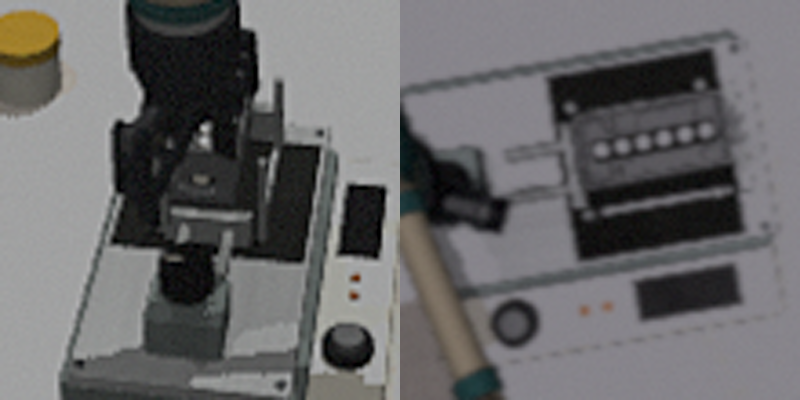

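The last stroke ran into the stop: the wrist moment rose from 0.07 to 1.6 N m and the fingers slipped. The pad is against the stack in the top view. Now the button at (420, 278).

Request:
carry_out --series '[[[18, 23, 0], 0], [[18, 23, 0], 0], [[18, 23, 0], 0], [[17, 22, 0], 0], [[0, 0, 0], 0], [[0, 0, 0], 0]]' --fingers 0

```text
clock: 94.37
position: [0.4119, 0.2725, 0.2099]
ee_rot: [-0.024, -0.599, 0.8, 0.001]
contact_force: [-0.1, 0.3, 0.3]
width: 0.0074
```

```bash
python3 settle.py; python3 st.py
```

```text
t94.5 [412.8 272.9 210.1] yaw-106.3 rad-48.3 tan0.1 q [ 25.7  11.2  95.7  -0.4  75.8 132.1]
```

Request:
carry_out --series '[[[0, 0, 35], 0], [[0, 0, 35], 0], [[0, 0, 30], 0], [[0, 0, 15], 0]]'

```text
clock: 94.8
position: [0.4181, 0.2741, 0.0949]
ee_rot: [-0.016, -0.599, 0.8, -0.0]
contact_force: [-0.3, -0.8, -1.0]
width: -0.0001
```

```bash
python3 settle.py; python3 st.py; python3 go.py 420.3 278.4 70 -106 20 7
python3 - <<'E'
from h import *
# button top height from side view: dark/grey disc, rays near nominal
s=cam("side");u=proj(s,[[.4203,.2784,.05],[.4203,.2784,.062],[.4203,.2784,.075]]);print(u.round(1))
b=s["frame"][int(u[1,1])-25:int(u[1,1])+25,int(u[1,0])-25:int(u[1,0])+25];print(int(u[1,0])-25,int(u[1,1])-25)
cv2.imwrite("pics/b1.png",cv2.resize(b,(500,500),interpolation=cv2.INTER_CUBIC))
E
```

```text
t94.9 [417.6 273.8  95.1] yaw-106.3 rad-33.7 tan-2.1 q [ 25.5  17.2 105.7  -0.4  59.1 132.1]
t 94.9 p [417.6 273.8  95.1] yaw -106.34 F [-0.2  0.3  1.1] w -0.0 q6 132.1 zax mrad [-27.1 -20.3] qd [ 0.001 -0.045 -0.064  0.     0.042  0.001]
[[-2.6, -0.6, 12.5], -0.17],[[-2.6, -0.6, 12.5], -0.17],
[[304.4 276.2]
 [304.6 273.4]
 [304.8 270.3]]
279 248
```

View pics/b1.png

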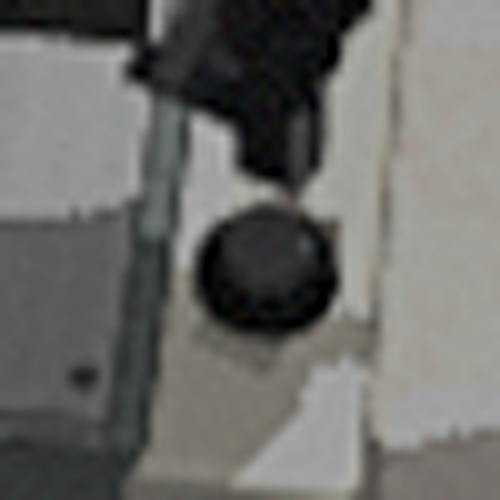

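Fingertips are right above the button; centre it, press in small steps, rise, and hand in only if the force shows it bottomed out.

Request:
carry_out --series '[[[-3, -1, 9], 0], [[-2, 0, 7], 0]]'

```text
clock: 95.12
position: [0.4249, 0.2805, 0.0828]
ee_rot: [-0.012, -0.599, 0.801, -0.001]
contact_force: [0.4, 0.0, -1.0]
width: 0.0003
```

```bash
cat > lg.py <<'E'
from h import *
s=manip.get_state();l="%.1f %.1f %.1f %.1f"%(*(s["position"]*1e3),s["contact_force"][2]);print(l);open("press.log","a").write(l+"\n")
E
python3 settle.py; python3 lg.py
```

```text
424.1 280.3 82.4 -0.6
```

Request:
carry_out --series '[[[0, 0, 4], 0]]'

```text
clock: 95.3
position: [0.425, 0.2808, 0.0793]
ee_rot: [-0.011, -0.599, 0.8, -0.001]
contact_force: [0.3, 0.3, -0.0]
width: 0.0003
```

```bash
python3 lg.py
```

```text
425.0 280.8 79.3 -0.0
```

Request:
carry_out --series '[[[0, 0, 3], 0]]'

```text
clock: 95.38
position: [0.4253, 0.281, 0.0765]
ee_rot: [-0.011, -0.599, 0.8, -0.001]
contact_force: [-0.3, 0.6, 0.8]
width: -0.0
```

```bash
python3 lg.py
```

```text
425.3 281.0 76.5 0.8
```

Request:
carry_out --series '[[[0, 0, 3], 0]]'

```text
clock: 95.47
position: [0.4256, 0.2812, 0.0737]
ee_rot: [-0.01, -0.599, 0.8, -0.001]
contact_force: [0.0, -0.6, -0.7]
width: -0.0002
```

```bash
python3 lg.py
```

```text
425.6 281.2 73.7 -0.7
```

Request:
carry_out --series '[[[0, 0, 3], 0]]'

```text
clock: 95.55
position: [0.4257, 0.2812, 0.0708]
ee_rot: [-0.01, -0.599, 0.8, -0.001]
contact_force: [-1.2, -0.3, 2.2]
width: -0.0004
```

```bash
python3 lg.py
```

```text
425.7 281.2 70.8 2.2
```

Request:
carry_out --series '[[[0, 0, 3], 0]]'

```text
clock: 95.63
position: [0.4257, 0.2812, 0.0679]
ee_rot: [-0.009, -0.6, 0.8, -0.001]
contact_force: [-0.8, 0.1, 3.3]
width: 0.0
```

```bash
python3 lg.py
```

```text
425.7 281.2 67.9 3.3
```

Request:
carry_out --series '[[[0, 0, 2.5], 0]]'

```text
clock: 95.72
position: [0.4258, 0.2813, 0.0657]
ee_rot: [-0.009, -0.599, 0.8, -0.002]
contact_force: [-2.2, -0.4, 18.0]
width: -0.0002
```

```bash
python3 lg.py
```

```text
425.8 281.3 65.7 18.0
```

Request:
carry_out --series '[[[0, 0, 2.5], 0]]'

```text
clock: 95.8
position: [0.4259, 0.2814, 0.0653]
ee_rot: [-0.009, -0.599, 0.8, -0.002]
contact_force: [-7.3, -2.3, 34.5]
width: -0.0
```

```bash
python3 lg.py
```

```text
425.9 281.4 65.3 34.5
```

Request:
carry_out --series '[[[0, 0, 2.5], 0]]'

```text
clock: 95.88
position: [0.4258, 0.2813, 0.0656]
ee_rot: [-0.009, -0.6, 0.8, -0.002]
contact_force: [-6.2, -3.0, 23.8]
width: -0.0001
```

```bash
python3 lg.py
```

```text
425.8 281.3 65.6 23.8
```

Request:
carry_out --series '[[[0, 0, -15], 0], [[0, 0, -35], 0], [[0, 0, -35], 0], [[0, 0, 0], 0]]'

```text
clock: 96.22
position: [0.4263, 0.2821, 0.1536]
ee_rot: [-0.009, -0.599, 0.8, -0.002]
contact_force: [1.0, 0.5, -0.1]
width: -0.0001
```

```bash
python3 settle.py; python3 st.py
python3 - <<'E'
from h import *
L=np.loadtxt("press.log");z=manip.get_state()["position"][2]
t=cam("top");cv2.imwrite("pics/end.png",cv2.resize(t["frame"][170:290,185:315],(650,600),interpolation=cv2.INTER_CUBIC))
if L[-3:,3].max()>12 and z>.1: print("signing",manip.sign_off())
else: print("not signed")
E
```

```text
t96.3 [423.4 280.6 149.1] yaw-106.3 rad-26.5 tan-3.2 q [ 26.   14.4 100.6  -0.4  66.4 132.5]
the job is handed in; nothing more can be done
signing None
```

The stack, clamp and button steps were all done in the order asked and the job is handed in. However, it probably fails the force limit: the wrist force read 150 N once, at 25.8 s, and the limit is 120 N.

- **Force breach:** the tool had tilted, so I tried to press it flat against the bare bench, and the fingers hit the bench too hard. Nothing in the scene was touched. I then took the tilt out with free-air moves.
- **Stack:** only two grey trays were present. They are stacked on the platform half a turn apart. After release, the picture shows the top tray level, with a lower-tray vial visible beneath it. The bottom tray sits about 7 mm off-centre towards the shaker's +x side. The top tray brushed a guide post twice on the way in, at about 15 N at most.
- **Clamp:** I turned the knob clockwise in five strokes. In the last one the wrist moment rose from 0.07 to about 1.6 N m while the fingers slipped on the knob, so it was at its stop. The following top picture shows the pad against the tray stack.
- **Start button:** I pressed it after clamping. The finger felt it at about 71 mm height, and it stopped firmly at 65.5 mm with up to 34.5 N. The arm then rose clear with zero force before I handed in, at 96 s of the 210 s allowed.
- **Not checked:** I saved a last picture of the shaker but did not look at it. I did not measure the bottle, the wash bottle or the jar again at the end. No move went to them, and wherever one showed in later pictures it looked unmoved.

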